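# Change the filter of the bench dust extractor

## Robot

A 7-joint arm with a two-finger parallel gripper is mounted at the origin on a cart in front of the work surface, level with it; the furniture and walls round the work are solid. World frame = base frame: x ahead of the robot, y to its left, z up, the work surface at z = 0. Lengths are in m, angles in degrees, forces in N, time in s.
With the tool pointing down it reaches from about 0.4 to 0.925 m from the base axis. Payload 5.6 kg.
Tool frame: the origin (TCP) lies midway between the tips of the shut fingers; the grasp point (between the pads) lies 19 mm behind it; z points along the fingers, x is the direction in which the jaws open and shut, and the axes are right-handed (so a half turn about z gives the same grasp; the last joint's range is limited). The gripper opens to 85 mm and grips with 20 to 120 N. Pads are 22 mm wide; open, the fingers measure 114 mm over their backs; the gripper's body (76 mm by 85 mm) begins 54 mm behind the grasp point. The pads swing forward as they close: fully open they stand 13 mm farther back than shut.
Start: joints at [-78.782, 26.786, -0.665, 91.828, 0.344, 61.387, -3.226], TCP at [0.154, 0.632, 0.198] pointing down, gripper open.
Joint ranges: [-144.91, 144.91], [-17.63, 115.5], [-89.93, 88.59], [15.96, 139.68], [-74.01, 254.01], [8.47, 105.57], [-167.45, 167.45]. Speed limits (degrees/s): [147.25, 147.25, 180, 180, 180, 180, 180].

## Interface

Orientations are given as [roll, pitch, yaw] about the fixed x, y, z axes, in that order (R = Rz(yaw) Ry(pitch) Rx(roll)).
In Python, from workcell import r gives the robot as it stands.
- The arm moves only by the tool drive_tool, never from a script. Its argument "series" is a list of rows, each an object of numbers: "jaw": the opening, from 0 (shut) to 1 (fully open); "tx", "ty", "tz": the shift along the world's x, y, z in m; "roll": the turn about the world's z in rad. In form: [{"jaw": .., "tx": .., "ty": .., "tz": .., "roll": ..}, ...]. A call has 1 to 8 rows; each row shifts and turns the commanded pose from where the row before left it; what a row does not reach is not made up. A row lasts 1/10 s, in which the tool goes at most 50 mm and 8.59 degrees, less where a joint would pass 70% of its speed; a pose out of reach is approached as far as the arm can. A call with a gripper value outside its range is refused whole. The fingers move at their own pace and stop on an object; "grip_force" is the grip in N (left out, the last holds). Time passes only in rows, so rows that do not move let the fingers close. It gives the time, the measured TCP pose, the force and the opening at its end, in the units of the state.
- r.state(): the state, without advancing time (a new reading comes with each control period).
- r.grab_frame(name): name is "side" or "top" or "wrist"; returns the picture (480x640x3 uint8, red, green, blue); there is no depth.
- r.camera_params(name): a dict with "vertical_fov" (degrees; the focal length in pixels is half the picture's height over the tangent of half this angle, whatever the lens; pixels are square), "cx", "cy" (the principal point, pixels), "pose" (4x4, takes a point from camera to world coordinates). Camera axes: x right, y up, looking along -z (the intrinsics and any distortion apply to the point x, -y, -z); pixel columns grow to the right and rows downward; lengths in m; the calibration is good to about 2 mm. A picture is of the moment at which its call begins: read the wrist's pose just before it. camera_params takes no time and is no camera call; for the wrist camera it gives the pose at the moment of the call.
- r.close_job(): hands the job in, once; it reports no verdict.
The state is a dict: "clock": time; "qpos": joint angles; "joint_vel": joint speeds; "effort": joint torques, N m; "tool_pos": TCP position; "ee_rot": TCP orientation; "force": force on the tool from outside, world axes, zero at the start; "torque": the same for the moment, N m; "grip_width": opening from 0.0 (shut) to 1.0 (fully open).
Only numpy, scipy, OpenCV 4.12 (cv2) and the standard library are available. Lean on these libraries where they do the work, as an engineer would, in place of code of your own. Each camera call takes 0.05 s, during which the arm holds its last target.

## Task

Put the fresh filter cartridge into the pot of the dust extractor: lower it in upright by its pull tab, do not drop it. Then close the pot with the black bayonet cap: bring its lugs into the gaps of the neck collar, press it down against its spring and turn it clockwise to the stop, so that it stays locked by itself when you let go. Leave the other things on the bench where they are.

Things in the scene. Friction and masses are not known exactly. Their poses are not given: they have to be found in the camera images.
- pot_mouth (a point): Centre of the open round mouth of the dust extractor's pot, 124 mm above the bench; z up, x toward the hose port, away from the switch. Light grey pot on a 196 x 164 x 30 mm base, fixed to the bench. Bore 84 mm, neck 92 mm across. Round the neck's top is a black bayonet collar, 108 mm across, 21 mm high at most, with two opposite gaps 50 degrees wide.
- pot_shoulder (a point): Point on the pot's axis level with the shoulder (123 mm across) under the neck, 22 mm below the mouth. The collar's angle is not given: the middles of its gaps lie within 0.5 rad of this point's +x and -x; look or feel. Clockwise from above, after each gap its rim is 10 mm deep over 42 degrees, then 6 mm deep over 44 degrees (lock notch, open below), then an end stop; the other way a stop.
- pot_floor (a point): Centre of the pot's flat inner floor, 34 mm above the bench, 90 mm below the mouth. The cartridge stands on it with 7 mm room all round.
- cap_grip (a point): Middle of the grip on top of the black round cap (122 mm across, 70 mm high, 0.15 to 0.25 kg, standing skirt down), on its axis, 50 mm above the skirt's lower edge, z up. The grip rises from 30 to 70 mm; it is 76 mm long along x and has two flats 52 mm apart, square to y. This point is 34 mm above the pot mouth when locked, 28 mm when pressed right down on the shoulder.
- cap_skirt (a point): Centre of the cap's lower edge. Inside the skirt (bore 115 mm) two lugs on +x and -x, under the ends of the grip (orange marks): 36 degrees wide, 4 to 10 mm above this edge, 98 mm between inner faces; either way round fits. This edge is 4 mm below the mouth with the lugs on top of the collar, 10 mm once they drop in the gaps, 22 mm fully down, 16 mm locked; it can turn only below 20 mm.
- cap_plate (a point): Centre of the orange sprung sealing plate inside the cap: it touches the neck's rim as the lugs enter the gaps and resists with 4 N, then 0.5 N more per mm, 10 N fully down. Kept down, the cap turns clockwise from above about 90 degrees (85 to 100) from gap to stop; let up there, the spring lifts the lugs 4 mm into the notches, which hold it. Short of the notch it stays 4 mm low.
- cartridge_tab (a point): Filter cartridge, 70 mm across, white pleats between orange ends, 0.08 to 0.17 kg, upright; this point is on its axis, on the orange pull tab, 73.5 mm above its underside, z up. The tab is 36 mm long along x, 12 mm thick along y, and rises from 54 to 86 mm. It starts on the left table, 3.5 mm higher. Standing on the pot's floor, this point is 16.5 mm below the pot mouth.
- carton_mid (a point): Middle of a small brown carton, 62 x 61 x 94 mm, upright; bystander.
- lens_case_mid (a point): Middle of a black case with a smoky lid, 130 x 170 x 33 mm; bystander.
- marker_mid (a point): Middle of a yellow marker, 102 mm long, lying; bystander.
- tape_roll_mid (a point): Middle of a roll of brown tape, 88 mm across, 24 mm high, lying flat; bystander.
Things that resemble listed ones, but are neither listed nor needed, are in the scene too. Of the things that look like the part that bears cartridge_tab, the smaller one is meant.

How it is judged:
By the outcome, as a careful person would: the job done as asked, in the order asked, and still so for the second after the job is handed in, with the robot touching nothing.
It also fails if it takes over 72 s, if anything falls off the work surface, if the arm or the gripper's body presses on something with over 40 N, if the wrist force passes 120 N, or if a joint passes its speed limit or range.

## Working session

There is one attempt and no reset: what is moved stays moved. The work goes in short steps, Python scripts to look and compute and a tool call to move; the robot and the scene stay as the last step left them, time stands still between calls to the robot, and variables do not carry over. Pictures are saved under pics/ and viewed, and the job is handed in when it is done.

Besides the shell and the picture viewer there is one more tool, called as name(argument=value, ...), one argument or row to a line, values as JSON. drive_tool: Moves the arm, as the interface text tells. Its arguments: {"type":"object","properties":{"series":{"type":"array","items":{"type":"object","properties":{"jaw":{"type":"number"},"tx":{"type":"number"},"ty":{"type":"number"},"tz":{"type":"number"},"roll":{"type":"number"}}}},"grip_force":{"type":"number"}},"required":["series"]}

```bash
mkdir -p pics; ls; cat > h.py <<'E'
import numpy as np, cv2
from workcell import r
def save(n,f): cv2.imwrite(f'pics/{f}.png', cv2.cvtColor(np.asarray(n),cv2.COLOR_RGB2BGR))
E
python3 - <<'E'
from h import *
s=r.state(); print(s)
for c in ['side','top']:
    p=r.camera_params(c); print(c,p)
    save(r.grab_frame(c),c+'0')
E
```

```text
pics
{'clock': 0.0, 'qpos': array([-78.78232123,  26.83719136,  -0.66310847,  91.88238789,
         0.34364265,  61.3868026 ,  -3.2262466 ]), 'joint_vel': array([ 0.00223808,  0.02088482, -0.07242129,  0.06547916,  0.12136363,
        0.03367655,  0.03099377]), 'effort': array([ 1.54276158e-04, -5.32384193e+01,  2.13290553e-02, -2.51304960e+01,
        1.14180826e-02,  7.85692537e-03,  7.23014182e-07]), 'tool_pos': array([0.1536787 , 0.63092009, 0.19731429]), 'ee_rot': array([1.79992113e+02, 1.04128791e-01, 7.63128774e+01]), 'force': array([-0.6251217 , -0.7488617 ,  0.47726327]), 'torque': array([-0.0337547 , -0.01088134,  0.0024209 ]), 'grip_width': 0.9990202622650477}
side {'vertical_fov': 51.48345400504101, 'cx': 324.8788038170332, 'cy': 236.44266587591892, 'pose': array([[-0.9978514 , -0.03160026,  0.05739335,  0.67930984],
       [ 0.06539731, -0.53348255,  0.84327905,  1.2597592 ],
       [ 0.00397051,  0.84522056,  0.53440288,  0.90393367],
       [ 0.        ,  0.        ,  0.        ,  1.        ]])}
top {'vertical_fov': 48.71410746006167, 'cx': 321.47200739976324, 'cy': 245.57593344059038, 'pose': array([[-0.00429022,  0.99075729, -0.13557872,  0.43526883],
       [-0.99998249, -0.00369786,  0.00462065, -0.01340701],
       [ 0.00407659,  0.13559617,  0.9907558 ,  1.32485081],
       [ 0.        ,  0.        ,  0.        ,  1.        ]])}
```

View pics/side0.png

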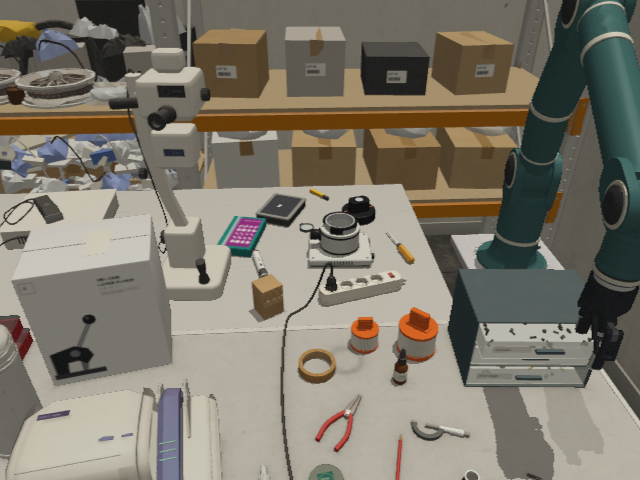

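View pics/top0.png

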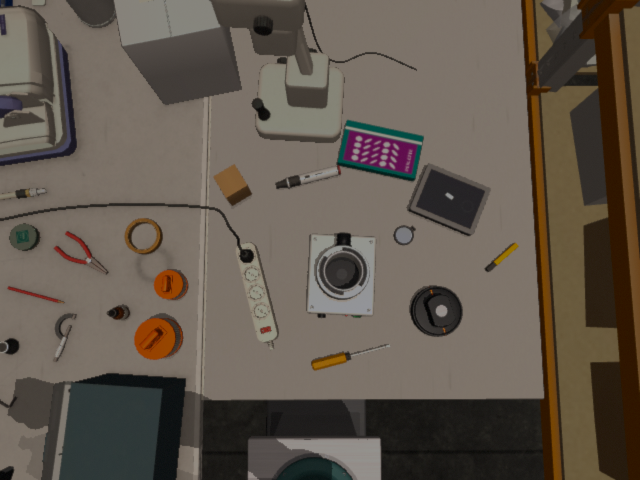

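```bash
cat >> h.py <<'E'
def ray(c,u,v,z,p=None):
    p=p or r.camera_params(c); f=240/np.tan(np.radians(p['vertical_fov']/2)); T=p['pose']
    d=T[:3,:3]@np.array([(u-p['cx'])/f,-(v-p['cy'])/f,-1]); o=T[:3,3]
    return o+d*(z-o[2])/d[2]
def proj(c,X,p=None):
    p=p or r.camera_params(c); f=240/np.tan(np.radians(p['vertical_fov']/2)); T=p['pose']
    x=T[:3,:3].T@(np.array(X)-T[:3,3]); return p['cx']+f*x[0]/-x[2], p['cy']-f*x[1]/-x[2]
def crop(img,x0,y0,x1,y1,k): return cv2.resize(img[y0:y1,x0:x1],None,fx=k,fy=k,interpolation=cv2.INTER_CUBIC)
E
python3 - <<'E'
from h import *
t=cv2.imread('pics/top0.png'); s=cv2.imread('pics/side0.png')
a=crop(t,300,225,380,325,5);b=crop(t,400,270,475,345,5)
c=crop(t,125,255,200,330,5)
out=np.zeros((500,800,3),np.uint8); out[:500,:400]=a; out[:375,400:775]=b
cv2.imwrite('pics/c1.png',out)
d=crop(s,300,185,420,275,4); e=crop(s,340,300,450,370,4)
out=np.zeros((600,800,3),np.uint8); out[:360,:480]=d; out[360:600,:375]=crop(t,125,255,200,303,5); out[360:600,380:]=e[:240,:420]
cv2.imwrite('pics/c2.png',out)
print(ray('top',342,271,.124),ray('top',436,311,.07),ray('top',169,284,.09))
E
```

```text
[ 0.54112805 -0.06539242  0.124     ] [ 0.45070418 -0.28790703  0.07      ] [0.51539648 0.33575524 0.09      ]
```

View pics/c1.png

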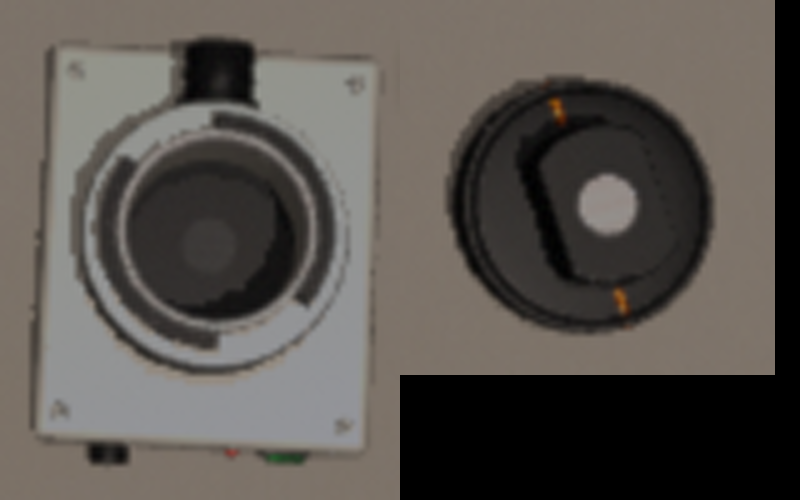

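View pics/c2.png

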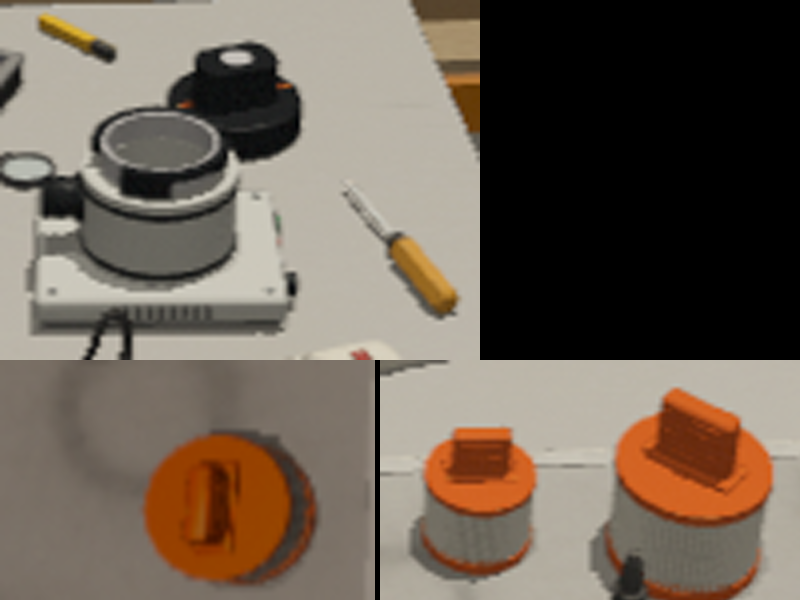

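```bash
python3 - <<'E'
from h import *
t=cv2.imread('pics/top0.png'); s=cv2.imread('pics/side0.png')
hs=cv2.cvtColor(t,cv2.COLOR_BGR2HSV)
m=((hs[...,0]<16)&(hs[...,1]>200)).astype(np.uint8); 
n,l,st,ce=cv2.connectedComponentsWithStats(m)
for i in range(1,n):
    if st[i,4]>100: print(st[i],ce[i])
# disc: top-left extents from crop: box
def tab(i): pass
# top disc circle in crop2: x 145..292 /5+125 ; y (433-360)..(582-360) /5+255
u=(145+292)/2/5+125; v=(73+222)/2/5+255; print('disc',u,v,ray('top',u,v,.0575))
# tab top face crop: centre
for (a,b) in [(203,463),(203,545),(205,504)]:
    print('tab', ray('top',a/5+125,(b-360)/5+255,.0885))
# side tab top
for (a,b) in [(455,431),(511,431),(483,431),(455,476),(508,476)]:
    print('side',ray('side',(a-380)/4+340,(b-360)/4+300,.0895 if b<450 else .0575))
# pot
c=ray('top',300+219/5,225+230/5,.124); print('mouth',c)
for (a,b) in [(213,118),(125,158),(305,303),(218,345)]:
    for z in (.124,.115):
        p=ray('top',300+a/5,225+b/5,z)-c; print('gap',np.degrees(np.arctan2(p[1],p[0])),np.hypot(*p[:2]))
a=ray('top',300+50/5,225+45/5,.03);b=ray('top',300+35/5,225+435/5,.03);d=a-b;print('base',np.degrees(np.arctan2(d[1],d[0])),np.hypot(d[0],d[1]))
cs=[ray('top',300+x/5,225+y/5,.03) for x,y in [(50,45),(35,435),(375,65),(362,448)]];print(np.mean(cs,0))
# cap
for z in(.03,): 
  p=ray('top',400+(557-400)/5,270+110/5,z);q=ray('top',400+(622-400)/5,270+300/5,z); d=p-q;print('cap',(p+q)/2,np.degrees(np.arctan2(d[1],d[0])),np.linalg.norm(d))
print('white',ray('top',400+208/5,270+205/5,.07))
# side: marks (183,104),(284,87); white (237,58)
print('white side',ray('side',300+237/4,185+58/4,.07))
p=ray('side',300+183/4,185+104/4,.03);q=ray('side',300+284/4,185+87/4,.03);print((p+q)/2,p-q)
E
```

```text
[ 522    0   32  480 2225] [538.4952809 264.4988764]
[ 578    0   62  480 8161] [616.35130499 221.13037618]
[154 270  29  29 650] [168.14307692 284.07692308]
[ 135  318   41   41 1327] [154.83496609 338.27430294]
disc 168.7 284.5 [0.5163157 0.3456185 0.0575   ]
tab [0.53511429 0.34478122 0.0885    ]
tab [0.4969478  0.34342533 0.0885    ]
tab [0.51598735 0.34317172 0.0885    ]
side [0.53375665 0.34901833 0.0895    ]
side [0.49972229 0.35109596 0.0895    ]
side [0.51674089 0.35005706 0.0895    ]
side [0.53309241 0.35415361 0.0575    ]
side [0.500542   0.35614696 0.0575    ]
mouth [ 0.54111198 -0.06948232  0.124     ]
gap 2.4864620898059555 0.051379868614155555
gap 1.991060953790971 0.05254119033704126
gap 52.12407851320227 0.05389322316243547
gap 51.193812111929695 0.05445960513131632
gap -130.76986027955348 0.05098070991895699
gap -129.7898367045548 0.051170546703880174
gap 178.9300164495632 0.05209298814503861
gap 179.37941697968856 0.05168402777518387
base -2.253466276167716 0.191485910782579
[ 0.54140669 -0.06720226  0.03      ]
cap [ 0.45139561 -0.30120348  0.03      ] 17.24791944473397 0.09595945349731085
white [ 0.45064835 -0.30108755  0.07      ]
white side [ 0.45173233 -0.29411337  0.07      ]
[ 0.45246335 -0.29771292  0.03      ] [0.09471322 0.02592772 0.        ]
```

drive_tool(
  series=[
    {"tz":0.04},
    {"tz":0.04},
    {"tx":0.045},
    {"tx":0.045},
    {"tx":0.045},
    {"tx":0.045},
    {"tx":0.045},
    {"tx":0.045},
  ],
)

```text
invalid input at $.series[0]: expected keys jaw, tx, ty, tz, roll
```

drive_tool(
  series=[
    {"tx":0.045,"roll":0.08},
    {"tx":0.045,"roll":0.08},
    {"ty":-0.04,"roll":0.08},
    {"ty":-0.04},
    {"ty":-0.04},
    {"ty":-0.04},
    {"ty":-0.04},
    {"ty":-0.04},
  ],
)

```text
invalid input at $.series[0]: expected keys jaw, tx, ty, tz, roll
```

drive_tool(
  series=[
    {"ty":-0.04,"tz":-0.02,"jaw":0.6},
    {"tz":-0.02},
    {},
    {},
    {},
  ],
)

```text
invalid input at $.series[0]: expected keys jaw, tx, ty, tz, roll
```

drive_tool(
  series=[
    {"jaw":1,"tx":0,"ty":0,"tz":0.04,"roll":0},
    {"jaw":1,"tx":0,"ty":0,"tz":0.04,"roll":0},
    {"jaw":1,"tx":0.045,"ty":0,"tz":0,"roll":0},
    {"jaw":1,"tx":0.045,"ty":0,"tz":0,"roll":0},
    {"jaw":1,"tx":0.045,"ty":0,"tz":0,"roll":0},
    {"jaw":1,"tx":0.045,"ty":0,"tz":0,"roll":0},
    {"jaw":1,"tx":0.045,"ty":0,"tz":0,"roll":0},
    {"jaw":1,"tx":0.045,"ty":0,"tz":0,"roll":0},
  ],
)

```text
clock: 0.9
tool_pos: [0.4254, 0.6311, 0.2777]
ee_rot: [-180.0, 0.1, 76.3]
force: [-0.6, 0.6, -1.0]
grip_width: 0.997
```

drive_tool(
  series=[
    {"jaw":0.6,"tx":0.04,"ty":-0.02,"tz":0,"roll":0.08},
    {"jaw":0.6,"tx":0.04,"ty":-0.03,"tz":0,"roll":0.08},
    {"jaw":0.6,"tx":0.01,"ty":-0.04,"tz":0,"roll":0.08},
    {"jaw":0.6,"tx":0,"ty":-0.04,"tz":0,"roll":0},
    {"jaw":0.6,"tx":0,"ty":-0.04,"tz":0,"roll":0},
    {"jaw":0.6,"tx":0,"ty":-0.04,"tz":0,"roll":0},
    {"jaw":0.6,"tx":0,"ty":-0.04,"tz":0,"roll":0},
    {"jaw":0.6,"tx":0,"ty":-0.035,"tz":-0.03,"roll":0},
  ],
)

```text
clock: 1.7
tool_pos: [0.516, 0.3457, 0.2518]
ee_rot: [179.6, -0.3, 90.0]
force: [-0.2, 0.1, -0.8]
grip_width: 0.599
```

drive_tool(
  series=[
    {"jaw":0.6,"tx":0,"ty":0,"tz":-0.03,"roll":0},
    {"jaw":0.6,"tx":0,"ty":0,"tz":0,"roll":0},
    {"jaw":0.6,"tx":0,"ty":0,"tz":0,"roll":0},
  ],
)

```text
clock: 2.0
tool_pos: [0.5134, 0.3473, 0.2183]
ee_rot: [-179.9, 0.0, 90.1]
force: [0.2, 0.6, 0.8]
grip_width: 0.605
```

```bash
python3 - <<'E'
from h import *
p=r.camera_params('wrist');s=r.state();im=r.grab_frame('wrist');save(im,'w1')
import pickle;pickle.dump(p,open('w1.pkl','wb'));print(p,s['tool_pos'],s['ee_rot'])
E
```

```text
{'vertical_fov': 65.95939883576649, 'cx': 319.2173992198782, 'cy': 239.82497505841232, 'pose': array([[-1.31460752e-03, -9.59361047e-01, -2.82178406e-01,
         4.42779921e-01],
       [ 9.99999136e-01, -1.26527140e-03, -3.57058795e-04,
         3.47181267e-01],
       [-1.44839678e-05, -2.82178631e-01,  9.59361882e-01,
         3.94372524e-01],
       [ 0.00000000e+00,  0.00000000e+00,  0.00000000e+00,
         1.00000000e+00]])} [0.51344073 0.34731888 0.21832374] [-1.79949181e+02  1.95974496e-03  9.01200651e+01]
```

View pics/w1.png

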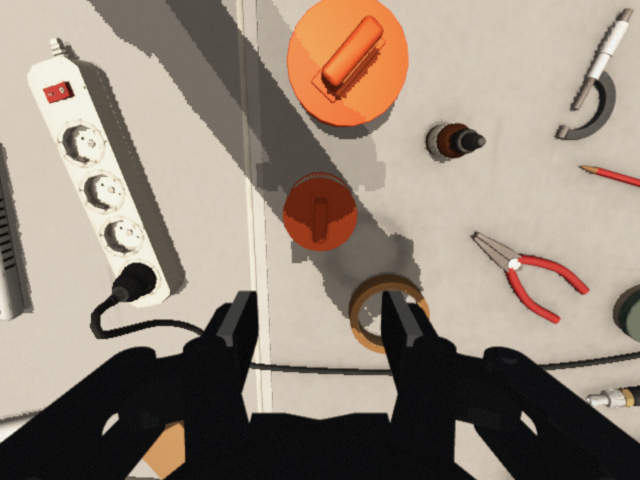

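```bash
python3 - <<'E'
from h import *
import pickle;p=pickle.load(open('w1.pkl','rb'))
im=cv2.imread('pics/w1.png'); hs=cv2.cvtColor(im,cv2.COLOR_BGR2HSV)
m=((hs[...,0]<14)&(hs[...,1]>170)).astype(np.uint8); m[:,:270]=0;m[:165]=0;m[262:]=0;m[:,370:]=0
(c,rr)=cv2.minEnclosingCircle(np.argwhere(m)[:,::-1].astype(np.float32)); print(c,rr,ray('w',*c,.0575,p))
cv2.imwrite('pics/w1c.png',crop(im,270,160,370,260,6))
E
```

```text
(319.4154357910156, 211.26953125) 38.9814453125 [0.51423283 0.34745416 0.0575    ]
```

View pics/w1c.png

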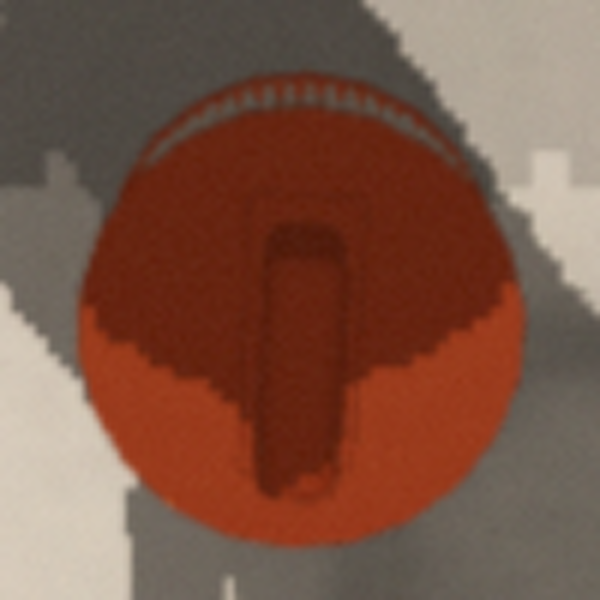

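drive_tool(
  series=[
    {"jaw":0.5,"tx":0.003,"ty":0,"tz":-0.04,"roll":-0.025},
    {"jaw":0.5,"tx":0,"ty":0,"tz":-0.04,"roll":0},
    {"jaw":0.5,"tx":0,"ty":0,"tz":-0.04,"roll":0},
    {"jaw":0.5,"tx":0,"ty":0,"tz":-0.025,"roll":0},
    {"jaw":0.5,"tx":0,"ty":0,"tz":-0.011,"roll":0},
    {"jaw":0.5,"tx":0,"ty":0,"tz":0,"roll":0},
    {"jaw":0.5,"tx":0,"ty":0,"tz":0,"roll":0},
  ],
)

```text
clock: 2.75
tool_pos: [0.518, 0.348, 0.0641]
ee_rot: [179.9, -0.1, 88.7]
force: [-0.1, -0.4, 0.1]
grip_width: 0.5
```

drive_tool(
  grip_force=30,
  series=[
    {"jaw":0,"tx":0,"ty":0,"tz":0,"roll":0},
    {"jaw":0,"tx":0,"ty":0,"tz":0,"roll":0},
    {"jaw":0,"tx":0,"ty":0,"tz":0,"roll":0},
    {"jaw":0,"tx":0,"ty":0,"tz":0,"roll":0},
    {"jaw":0,"tx":0,"ty":0,"tz":0,"roll":0},
    {"jaw":0,"tx":0,"ty":0,"tz":0,"roll":0},
  ],
)

```text
clock: 3.35
tool_pos: [0.5168, 0.3465, 0.0623]
ee_rot: [180.0, -0.0, 88.6]
force: [0.2, 0.3, -0.7]
grip_width: 0.001
```

```bash
python3 - <<'E'
from h import *
p=r.camera_params('wrist');s=r.state();im=r.grab_frame('wrist');save(im,'w2');save(crop(r.grab_frame('side'),300,250,440,370,5),'s2')
print(s['tool_pos'],s['force'],s['grip_width'])
E
```

```text
[0.51677822 0.34652478 0.06232091] [ 0.2473115   0.3094278  -0.68393502] 0.0014208037204273972
```

View pics/w2.png

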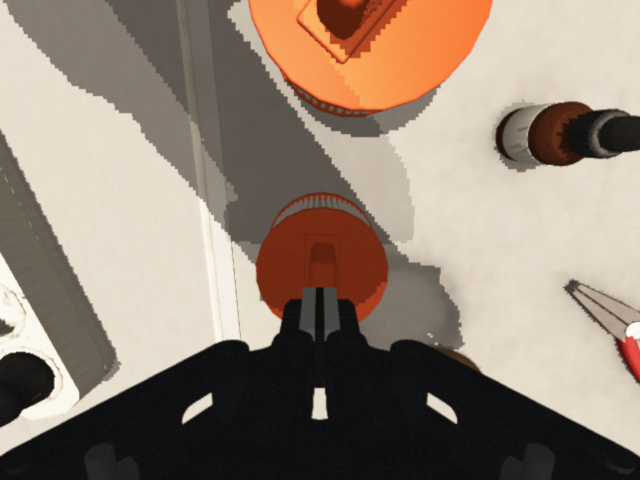

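View pics/s2.png

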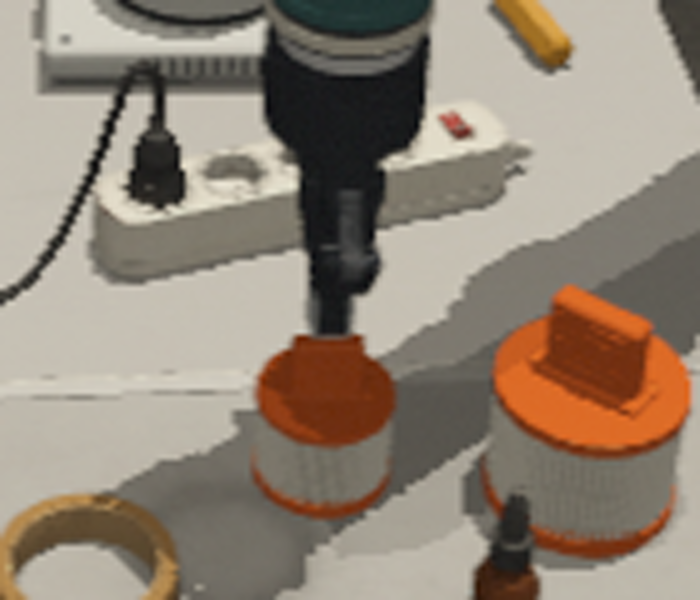

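```bash
python3 - <<'E'
from h import *
s=r.state();x,y,z=s['tool_pos']
for c in ['wrist','side','top']:
    print(c,proj(c,(x,y,z)),proj(c,(x,y,z+.03)), proj(c,(.516,.3475,.0575)),proj(c,(.516,.3475,.0895)))
print(s['grip_width'],r.camera_params('wrist')['pose'][:3,3])
im=cv2.imread('pics/w2.png');cv2.imwrite('pics/w2c.png',crop(im,240,180,400,340,4))
E
```

```text
wrist (np.float64(319.2683332742091), np.float64(275.36840078387434)) (np.float64(319.2762081994824), np.float64(301.37802384613167)) (np.float64(321.1249484899241), np.float64(270.4966142326916)) (np.float64(321.483993056998), np.float64(296.90648636575736))
side (np.float64(365.0097288057673), np.float64(325.1459492531648)) (np.float64(365.5889133134047), np.float64(315.91483290429716)) (np.float64(365.2891580667472), np.float64(326.8506911109423)) (np.float64(365.9105416694759), np.float64(317.03375611551974))
top (np.float64(167.7674961115065), np.float64(284.1765734866134)) (np.float64(164.10770580536544), np.float64(283.35646967913715)) (np.float64(167.9058126867065), np.float64(284.63559040571664)) (np.float64(164.01390490852992), np.float64(283.7744764665096))
0.000899984757968273 [0.44598096 0.34823529 0.23821897]
```

View pics/w2c.png

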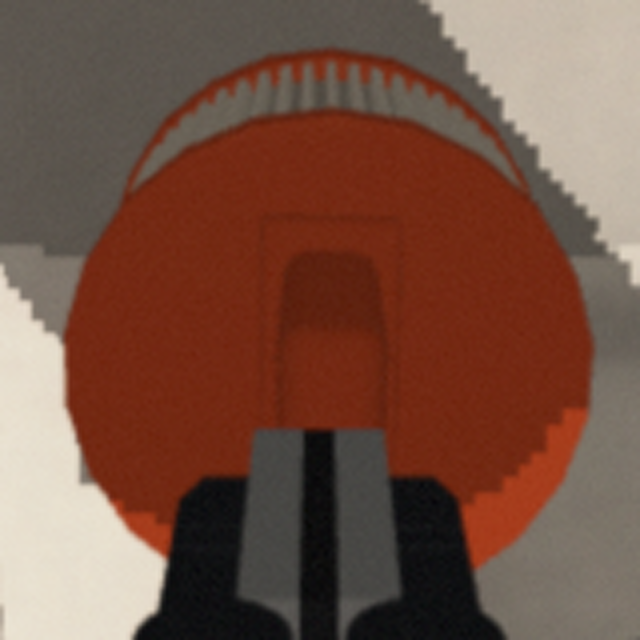

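```bash
python3 - <<'E'
from h import *
p=r.camera_params('wrist')
for x in (.506,.517,.528):
  for z in (.062,.075,.09,.105,.12): print(x,z,proj('w',(x,.3465,z),p))
print(r.state()['qpos'])
E
```

```text
0.506 0.062 (np.float64(318.7195219425747), np.float64(255.18712924985442))
0.506 0.075 (np.float64(318.68323687947503), np.float64(264.1307895212435))
0.506 0.09 (np.float64(318.6343046857168), np.float64(276.1917556577711))
0.506 0.105 (np.float64(318.5756465576553), np.float64(290.65000168853317))
0.506 0.12 (np.float64(318.504042772413), np.float64(308.29913537181585))
0.517 0.062 (np.float64(319.2585800856595), np.float64(275.5612787055149))
0.517 0.075 (np.float64(319.2609831245507), np.float64(285.7854897912776))
0.517 0.09 (np.float64(319.26421476845945), np.float64(299.53516716733145))
0.517 0.105 (np.float64(319.26807522907615), np.float64(315.960271387381))
0.517 0.12 (np.float64(319.27276782069174), np.float64(335.92584389338504))
0.528 0.062 (np.float64(319.7801866442225), np.float64(295.2758310549149))
0.528 0.075 (np.float64(319.8187279296028), np.float64(306.69050939722774))
0.528 0.09 (np.float64(319.87042035901294), np.float64(322.00012994118316))
0.528 0.105 (np.float64(319.9319638669686), np.float64(340.22732035371126))
0.528 0.12 (np.float64(320.00647103209826), np.float64(362.293925443806))
[-39.01145742  33.25671389   2.80139688 101.61158542  -2.16564239
  45.18592417  53.49110681]
```

```bash
python3 - <<'E'
from h import *
t=np.array([0.1536787 , 0.63092009, 0.19731429])
print(proj('side',t),proj('side',t+[0,0,.04]))
im=cv2.imread('pics/side0.png');a=crop(im,560,270,640,380,5)
cv2.imwrite('pics/s0c.png',a)
E
```

```text
(np.float64(579.8768683302513), np.float64(366.53034308045625)) (np.float64(585.9093047101082), np.float64(351.20605102667935))
```

View pics/s0c.png

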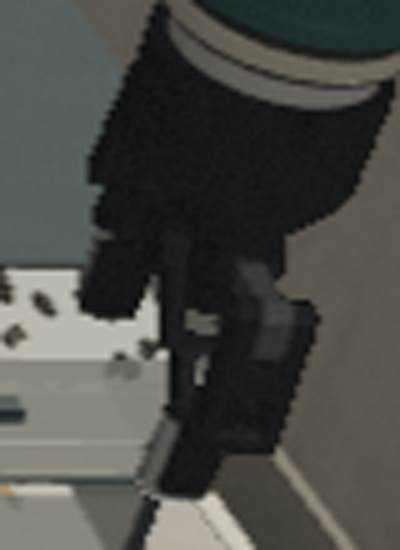

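```bash
python3 - <<'E'
from h import *
t=np.array([0.1536787 , 0.63092009, 0.19731429]);j=np.array([np.cos(1.332),np.sin(1.332),0]);w=np.array([-j[1],j[0],0])
for a in(-.057,-.0425,.0425,.057):
  for b in (-.011,.011):
    for z in(.013,.05):
      u=proj('side',t+j*a+w*b+[0,0,z]); print(a,b,z,((u[0]-560)*5,(u[1]-270)*5))
s=r.grab_frame('side');save(crop(s,320,180,420,340,5),'s3')
E
```

```text
-0.057 -0.011 0.013 (np.float64(42.1919616926283), np.float64(348.04114828334406))
-0.057 -0.011 0.05 (np.float64(67.6446285483496), np.float64(277.62082955120377))
-0.057 0.011 0.013 (np.float64(101.33277798413587), np.float64(355.06115041118903))
-0.057 0.011 0.05 (np.float64(128.09111353487992), np.float64(284.5532692334672))
-0.0425 -0.011 0.013 (np.float64(50.95483220247729), np.float64(374.0767203046241))
-0.0425 -0.011 0.05 (np.float64(76.91435621070639), np.float64(303.30241612908367))
-0.0425 0.011 0.013 (np.float64(110.86457367151752), np.float64(381.2698842076375))
-0.0425 0.011 0.05 (np.float64(138.1642313553857), np.float64(310.40933724321974))
0.0425 -0.011 0.013 (np.float64(107.0678209302423), np.float64(540.7953495150898))
0.0425 -0.011 0.05 (np.float64(136.3860883013922), np.float64(468.0676058148262))
0.0425 0.011 0.013 (np.float64(171.9196166847462), np.float64(549.1475246592474))
0.0425 0.011 0.05 (np.float64(202.8104316465192), np.float64(476.34570184096475))
0.057 -0.011 0.013 (np.float64(117.5361955374899), np.float64(571.8981851357216))
0.057 -0.011 0.05 (np.float64(147.50276605912688), np.float64(498.8661289961493))
0.057 0.011 0.013 (np.float64(183.3134700044718), np.float64(580.4761932927761))
0.057 0.011 0.05 (np.float64(214.8982119166385), np.float64(507.3730832655025))
```

View pics/s3.png

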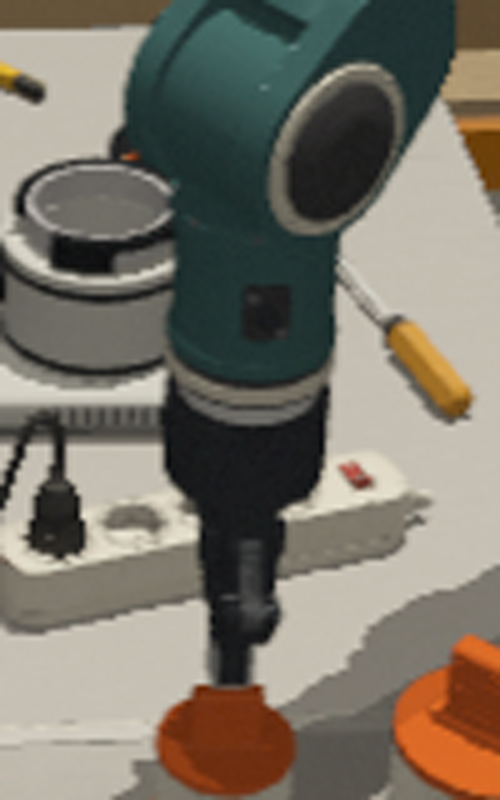

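drive_tool(
  series=[
    {"jaw":0.5,"tx":0,"ty":0,"tz":0,"roll":0},
    {"jaw":0.5,"tx":0,"ty":0,"tz":0,"roll":0},
    {"jaw":0.5,"tx":0,"ty":0,"tz":0,"roll":0},
    {"jaw":0.5,"tx":0,"ty":0,"tz":-0.01,"roll":0},
    {"jaw":0.5,"tx":0,"ty":0,"tz":-0.01,"roll":0},
    {"jaw":0.5,"tx":0,"ty":0,"tz":-0.01,"roll":0},
    {"jaw":0.5,"tx":0,"ty":0,"tz":0,"roll":0},
  ],
)

```text
clock: 4.2
tool_pos: [0.5154, 0.3455, 0.0299]
ee_rot: [-179.8, 0.1, 88.6]
force: [-0.9, -0.9, -0.1]
grip_width: 0.501
```

```bash
python3 - <<'E'
from h import *
im=r.grab_frame('wrist');save(im,'w3');save(crop(r.grab_frame('side'),300,250,440,370,5),'s4')
print(r.state()['tool_pos'])
E
```

```text
[0.51648863 0.34631532 0.03158484]
```

View pics/w3.png

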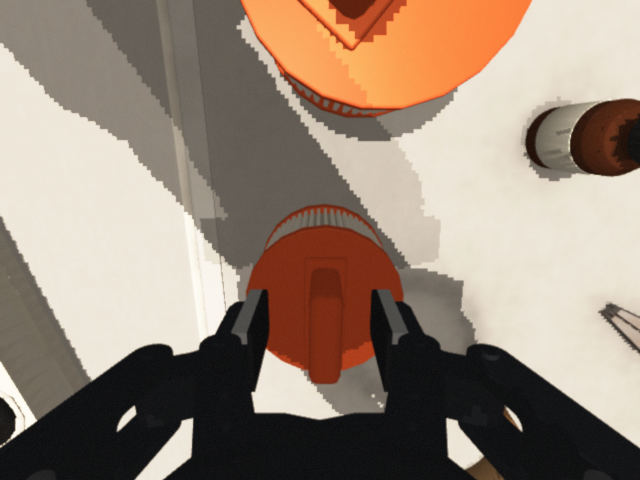

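View pics/s4.png

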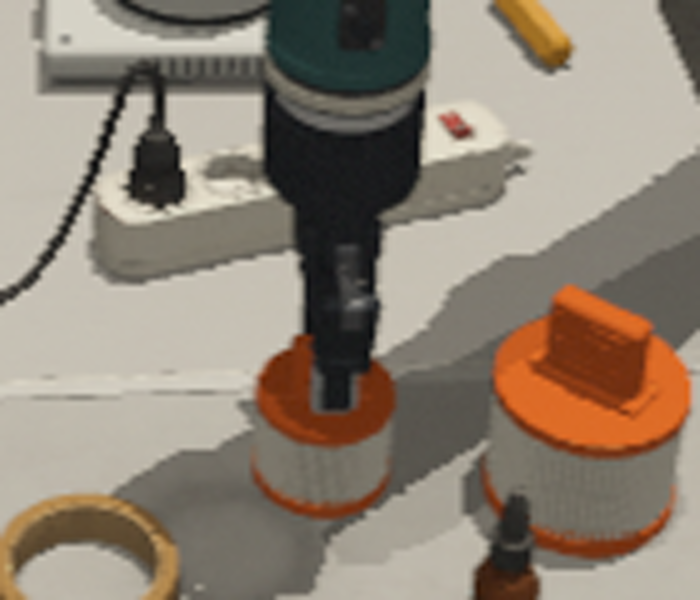

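drive_tool(
  grip_force=40,
  series=[
    {"jaw":0.5,"tx":0.002,"ty":0.001,"tz":-0.005,"roll":0},
    {"jaw":0.5,"tx":0,"ty":0,"tz":0,"roll":0},
    {"jaw":0,"tx":0,"ty":0,"tz":0,"roll":0},
    {"jaw":0,"tx":0,"ty":0,"tz":0,"roll":0},
    {"jaw":0,"tx":0,"ty":0,"tz":0,"roll":0},
    {"jaw":0,"tx":0,"ty":0,"tz":0,"roll":0},
    {"jaw":0,"tx":0,"ty":0,"tz":0,"roll":0},
  ],
)

```text
clock: 5.0
tool_pos: [0.519, 0.3477, 0.0276]
ee_rot: [180.0, -0.0, 88.6]
force: [-0.1, 0.4, 2.2]
grip_width: 0.131
```

```bash
python3 - <<'E'
from h import *
im=r.grab_frame('wrist');save(im,'w4')
print(r.state()['tool_pos'])
E
```

```text
[0.51900221 0.34774437 0.02760231]
```

View pics/w4.png

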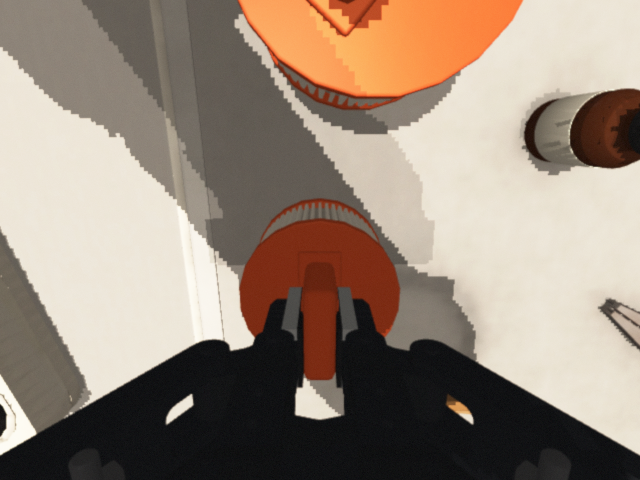

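drive_tool(
  series=[
    {"jaw":0,"tx":0,"ty":0,"tz":0.01,"roll":0},
    {"jaw":0,"tx":0,"ty":0,"tz":0.02,"roll":0},
    {"jaw":0,"tx":0,"ty":0,"tz":0.03,"roll":0},
    {"jaw":0,"tx":0,"ty":0,"tz":0.03,"roll":0},
    {"jaw":0,"tx":0,"ty":0,"tz":0.03,"roll":0},
    {"jaw":0,"tx":0,"ty":0,"tz":0.03,"roll":0},
    {"jaw":0,"tx":0,"ty":0,"tz":0.02,"roll":0},
    {"jaw":0,"tx":0,"ty":0,"tz":0,"roll":0},
  ],
)

```text
clock: 5.85
tool_pos: [0.5203, 0.3486, 0.201]
ee_rot: [179.7, -0.2, 88.6]
force: [0.6, 0.6, -0.6]
grip_width: 0.129
```

drive_tool(
  series=[
    {"jaw":0,"tx":0.003,"ty":-0.02,"tz":0,"roll":0},
    {"jaw":0,"tx":0.003,"ty":-0.03,"tz":0,"roll":0},
    {"jaw":0,"tx":0.003,"ty":-0.03,"tz":0,"roll":0},
    {"jaw":0,"tx":0.003,"ty":-0.03,"tz":0,"roll":0},
    {"jaw":0,"tx":0.003,"ty":-0.03,"tz":0,"roll":0},
    {"jaw":0,"tx":0.003,"ty":-0.03,"tz":0,"roll":0},
    {"jaw":0,"tx":0.003,"ty":-0.03,"tz":0,"roll":0},
    {"jaw":0,"tx":0.003,"ty":-0.03,"tz":0,"roll":0},
  ],
)

```text
clock: 6.65
tool_pos: [0.5417, 0.116, 0.1958]
ee_rot: [-179.9, 0.0, 88.6]
force: [0.1, -0.3, -0.5]
grip_width: 0.127
```

drive_tool(
  series=[
    {"jaw":0,"tx":0,"ty":-0.03,"tz":0,"roll":0},
    {"jaw":0,"tx":0,"ty":-0.03,"tz":0,"roll":0},
    {"jaw":0,"tx":0,"ty":-0.03,"tz":0,"roll":0},
    {"jaw":0,"tx":0,"ty":-0.03,"tz":0,"roll":0},
    {"jaw":0,"tx":0,"ty":-0.03,"tz":0,"roll":0},
    {"jaw":0,"tx":0,"ty":-0.025,"tz":0,"roll":0},
    {"jaw":0,"tx":0,"ty":-0.011,"tz":0,"roll":0},
    {"jaw":0,"tx":0,"ty":0,"tz":0,"roll":0},
  ],
)

```text
clock: 7.45
tool_pos: [0.542, -0.0698, 0.1964]
ee_rot: [-179.9, 0.0, 88.5]
force: [0.9, 0.6, -1.4]
grip_width: 0.133
```

```bash
python3 - <<'E'
from h import *
import pickle
p=r.camera_params('wrist');s=r.state();im=r.grab_frame('wrist');save(im,'w5');pickle.dump(p,open('w5.pkl','wb'))
save(crop(r.grab_frame('side'),270,120,410,270,4),'s5')
print(s['tool_pos'],s['force'],s['grip_width'],p['pose'])
E
```

```text
[ 0.54198526 -0.06984429  0.19642532] [ 0.93240003  0.61160665 -1.44512321] 0.13344091094444435 [[ 2.76123098e-02 -9.59212333e-01 -2.81334785e-01  4.71497942e-01]
 [ 9.99618641e-01  2.63931482e-02  8.12251617e-03 -6.78937588e-02]
 [-3.65907000e-04 -2.81451777e-01  9.59575304e-01  3.72490475e-01]
 [ 0.00000000e+00  0.00000000e+00  0.00000000e+00  1.00000000e+00]]
```

View pics/w5.png

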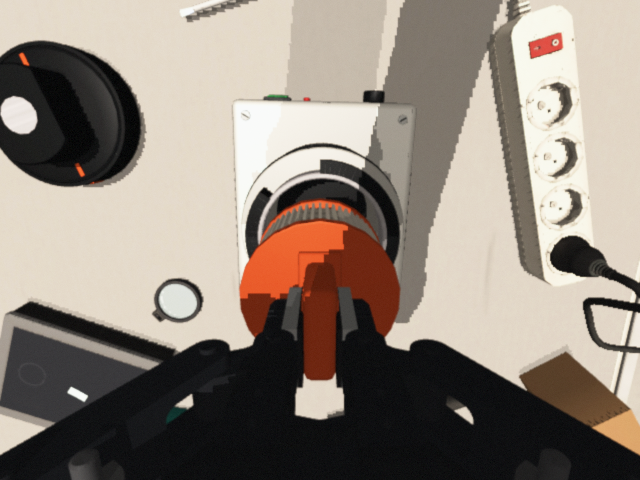

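View pics/s5.png

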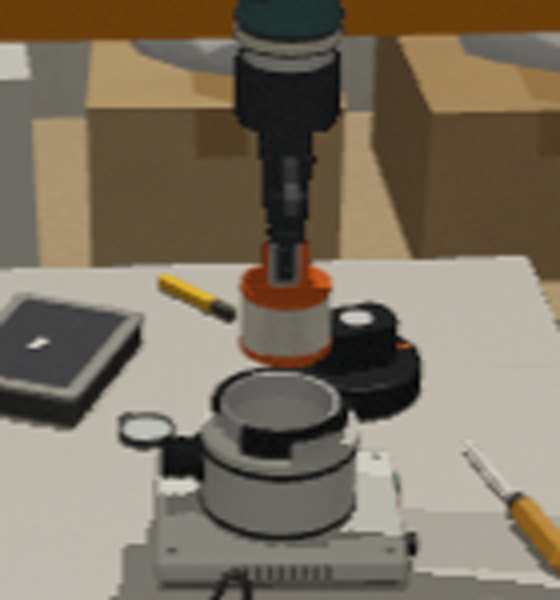

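```bash
python3 - <<'E'
from h import *
import pickle
p=pickle.load(open('w5.pkl','rb'))
a=ray('w',233.5,101,.03,p);b=ray('w',414.5,104,.03,p);d=b-a;L=np.linalg.norm(d);n=np.array([d[1],-d[0],0])/L
print(L,np.degrees(np.arctan2(n[1],n[0])),'pot axis',(a+b)/2+n*.098)
print('cart',ray('w',320,297,.226,p), 'disc edges',ray('w',240,297,.226,p)-ray('w',400,297,.226,p))
# shoulder: top tangent row 144
q=ray('w',323.5,144.5,.102,p);print('shoulder near edge+.0615',q[0]+.0615,q)
# side: bore ellipse / cartridge
print(ray('side',270+280/4,120+(372+440)/2/4,.124), ray('side',270+286/4,120+284/4,.226))
E
```

```text
0.1575423531732206 -2.476092483717197 pot axis [ 0.5454442  -0.06734954  0.03      ]
cart [ 0.54020844 -0.06950686  0.226     ] disc edges [-0.00189831 -0.06915242  0.        ]
shoulder near edge+.0615 0.5420212370206576 [ 0.48052124 -0.06520628  0.102     ]
[ 0.54343984 -0.05411715  0.124     ] [ 0.5404933  -0.05990311  0.226     ]
```

drive_tool(
  series=[
    {"jaw":0,"tx":0.002,"ty":0.002,"tz":-0.02,"roll":0},
    {"jaw":0,"tx":0,"ty":0,"tz":-0.02,"roll":0},
    {"jaw":0,"tx":0,"ty":0,"tz":-0.015,"roll":0},
    {"jaw":0,"tx":0,"ty":0,"tz":-0.01,"roll":0},
    {"jaw":0,"tx":0,"ty":0,"tz":-0.01,"roll":0},
    {"jaw":0,"tx":0,"ty":0,"tz":0,"roll":0},
  ],
)

```text
clock: 8.15
tool_pos: [0.5441, -0.0655, 0.1211]
ee_rot: [-179.9, -0.0, 88.7]
force: [-0.4, 0.3, -0.5]
grip_width: 0.131
```

```bash
python3 - <<'E'
from h import *
im=r.grab_frame('wrist');save(im,'w6')
print(r.state()['tool_pos'],r.state()['force'])
E
```

```text
[ 0.54462306 -0.06588857  0.12194483] [ 0.71050973 -0.00211527 -1.82522361]
```

View pics/w6.png

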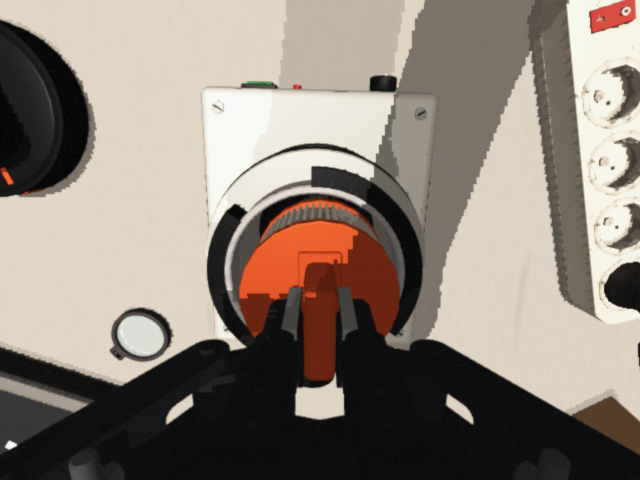

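drive_tool(
  series=[
    {"jaw":0,"tx":0,"ty":-0.001,"tz":-0.015,"roll":0},
    {"jaw":0,"tx":0,"ty":0,"tz":-0.015,"roll":0},
    {"jaw":0,"tx":0,"ty":0,"tz":-0.015,"roll":0},
    {"jaw":0,"tx":0,"ty":0,"tz":-0.01,"roll":0},
    {"jaw":0,"tx":0,"ty":0,"tz":-0.003,"roll":0},
    {"jaw":0,"tx":0,"ty":0,"tz":0,"roll":0},
  ],
)

```text
clock: 8.8
tool_pos: [0.545, -0.0674, 0.0644]
ee_rot: [180.0, -0.0, 88.6]
force: [-0.2, 0.0, -1.3]
grip_width: 0.131
```

drive_tool(
  series=[
    {"jaw":0,"tx":0,"ty":0,"tz":-0.002,"roll":0},
    {"jaw":0,"tx":0,"ty":0,"tz":0,"roll":0},
  ],
)

```text
clock: 9.0
tool_pos: [0.5452, -0.0674, 0.0627]
ee_rot: [179.9, -0.0, 88.6]
force: [-0.7, -0.7, -0.2]
grip_width: 0.13
```

drive_tool(
  series=[
    {"jaw":0,"tx":0,"ty":0,"tz":-0.002,"roll":0},
    {"jaw":0,"tx":0,"ty":0,"tz":0,"roll":0},
  ],
)

```text
clock: 9.2
tool_pos: [0.5448, -0.0674, 0.0603]
ee_rot: [180.0, -0.0, 88.6]
force: [-0.3, -0.2, -1.2]
grip_width: 0.13
```

```bash
python3 - <<'E'
from h import *
im=r.grab_frame('wrist');save(im,'w7')
print(r.state()['tool_pos'],r.state()['force'])
E
```

```text
[ 0.54476317 -0.06741532  0.0603427 ] [-0.67872168  0.04582392 -1.90873214]
```

View pics/w7.png

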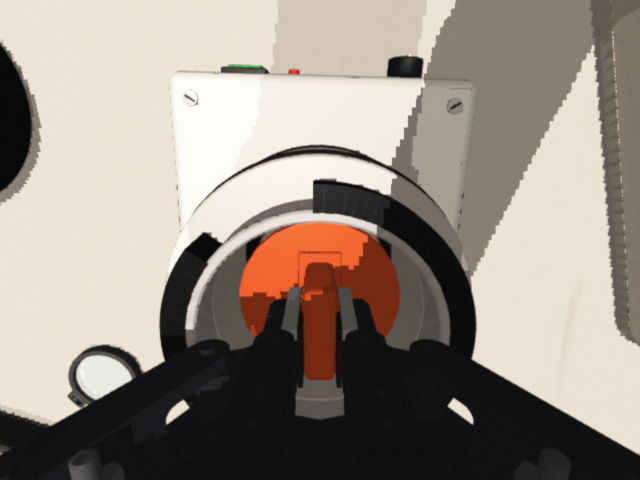

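drive_tool(
  series=[
    {"jaw":0,"tx":0,"ty":0,"tz":-0.0015,"roll":0},
    {"jaw":0,"tx":0,"ty":0,"tz":0,"roll":0},
  ],
)

```text
clock: 9.45
tool_pos: [0.5447, -0.0674, 0.0586]
ee_rot: [-180.0, -0.0, 88.6]
force: [0.2, -0.4, -1.8]
grip_width: 0.136
```

drive_tool(
  series=[
    {"jaw":0,"tx":0,"ty":0,"tz":-0.001,"roll":0},
    {"jaw":0,"tx":0,"ty":0,"tz":0,"roll":0},
  ],
)

```text
clock: 9.65
tool_pos: [0.5449, -0.0675, 0.0581]
ee_rot: [180.0, -0.0, 88.6]
force: [-1.7, -0.5, 1.7]
grip_width: 0.131
```

drive_tool(
  series=[
    {"jaw":0,"tx":0,"ty":0,"tz":-0.001,"roll":0},
    {"jaw":0,"tx":0,"ty":0,"tz":0,"roll":0},
  ],
)

```text
clock: 9.85
tool_pos: [0.5449, -0.0675, 0.0581]
ee_rot: [180.0, -0.0, 88.6]
force: [-3.5, -0.3, 11.0]
grip_width: 0.133
```

drive_tool(
  series=[
    {"jaw":0,"tx":0,"ty":0,"tz":0.001,"roll":0},
    {"jaw":0.3,"tx":0,"ty":0,"tz":0,"roll":0},
    {"jaw":0.3,"tx":0,"ty":0,"tz":0,"roll":0},
    {"jaw":0.3,"tx":0,"ty":0,"tz":0,"roll":0},
    {"jaw":0.3,"tx":0,"ty":0,"tz":0.01,"roll":0},
    {"jaw":0.3,"tx":0,"ty":0,"tz":0.02,"roll":0},
    {"jaw":0.3,"tx":0,"ty":0,"tz":0.03,"roll":0},
    {"jaw":0.3,"tx":0,"ty":0,"tz":0.04,"roll":0},
  ],
)

```text
clock: 10.65
tool_pos: [0.5436, -0.0674, 0.1581]
ee_rot: [-179.8, 0.0, 88.6]
force: [0.6, -0.8, -0.3]
grip_width: 0.3
```

drive_tool(
  series=[
    {"jaw":1,"tx":-0.02,"ty":0,"tz":0.04,"roll":0},
    {"jaw":1,"tx":-0.03,"ty":0,"tz":0.04,"roll":0},
    {"jaw":1,"tx":-0.03,"ty":0,"tz":0,"roll":0},
    {"jaw":1,"tx":0,"ty":0,"tz":0,"roll":0},
    {"jaw":1,"tx":0,"ty":0,"tz":0,"roll":0},
  ],
)

```text
clock: 11.15
tool_pos: [0.4649, -0.0674, 0.2387]
ee_rot: [179.9, -0.0, 88.6]
force: [-0.5, -0.2, 0.3]
grip_width: 0.997
```

```bash
python3 - <<'E'
from h import *
import pickle
p=r.camera_params('wrist');im=r.grab_frame('wrist');save(im,'w8');pickle.dump(p,open('w8.pkl','wb'))
print(r.state()['tool_pos'],r.state()['force'],p['pose'])
E
```

```text
[ 0.46527436 -0.06736096  0.23824185] [ 0.16943416 -0.32128549  0.65506878] [[ 2.47605211e-02 -9.58260517e-01 -2.84822223e-01  3.93729856e-01]
 [ 9.99693305e-01  2.38654623e-02  6.61323741e-03 -6.57730095e-02]
 [ 4.60209743e-04 -2.84898617e-01  9.58557545e-01  4.14534774e-01]
 [ 0.00000000e+00  0.00000000e+00  0.00000000e+00  1.00000000e+00]]
```

View pics/w8.png

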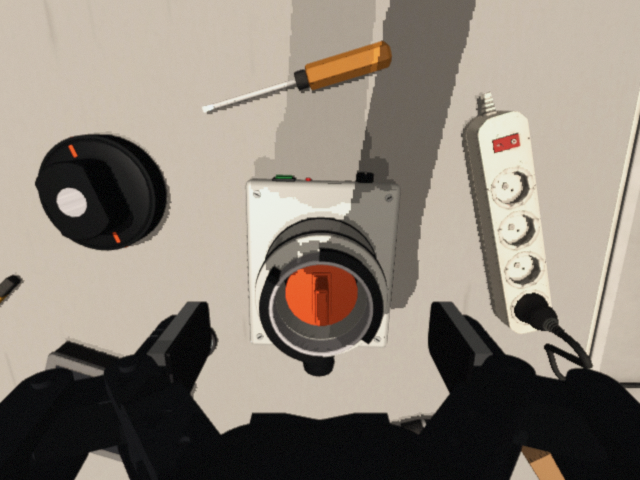

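```bash
python3 - <<'E'
from h import *
im=cv2.imread('pics/w8.png')
o=np.zeros((600,800,3),np.uint8);o[:,:600]=crop(im,245,235,395,385,4);cv2.imwrite('pics/w8a.png',o)
cv2.imwrite('pics/w8b.png',crop(im,20,115,180,265,4))
E
```

```text
(no output)
```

View pics/w8a.png

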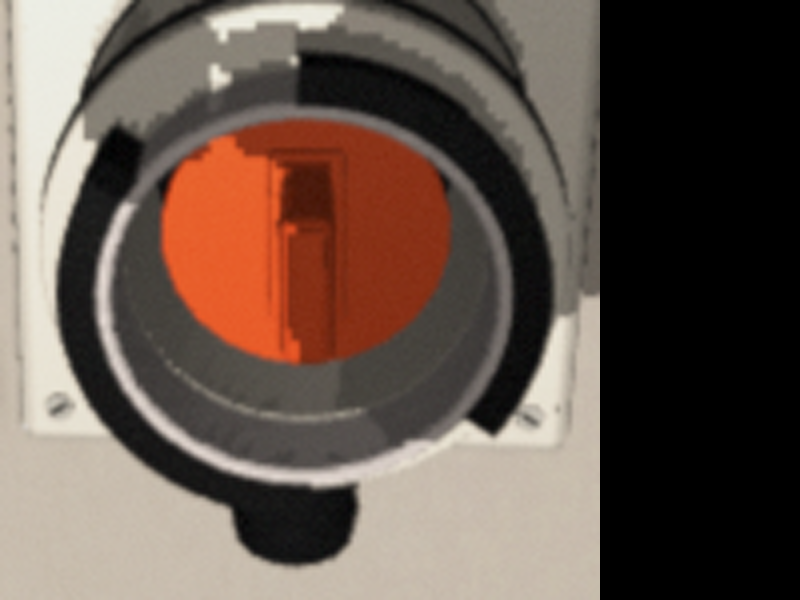

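View pics/w8b.png

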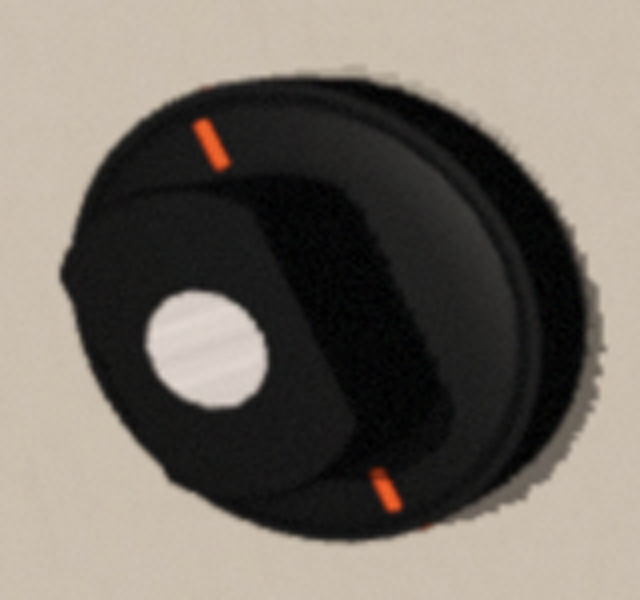

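```bash
python3 - <<'E'
from h import *
import pickle
p=pickle.load(open('w8.pkl','rb'))
R=lambda x,y,z:ray('w',245+x/4,235+y/4,z,p)
P=np.array([R(*q,.124) for q in[(95,290),(513,290),(305,103),(310,488),(160,165),(160,440),(455,165)]])
A=np.c_[2*P[:,:2],np.ones(len(P))];s=np.linalg.lstsq(A,(P[:,:2]**2).sum(1),rcond=None)[0]
c=s[:2];print('mouth',c,np.sqrt(s[2]+c@c))
for q in[(298,55),(298,103),(112,123),(146,152),(495,435),(463,417)]:
    d=R(*q,.124)[:2]-c;print(q,np.degrees(np.arctan2(d[1],d[0])),np.hypot(*d))
Q=lambda x,y,z:ray('w',20+x/4,115+y/4,z,p)
w=Q(207,350,.07);print('white',w)
a=Q(211,145,.03);b=Q(386,491,.03);d=b-a;print('marks mid',(a+b)/2,np.degrees(np.arctan2(d[1],d[0])),np.linalg.norm(d))
# flat top edge of grip right side
a=Q(250,195,.07);b=Q(355,415,.07);d=b-a;print('flat',(a+b)/2,np.degrees(np.arctan2(d[1],d[0])))
E
```

```text
mouth [ 0.54503361 -0.06776443] 0.045742504073417366
(298, 55) 179.97011736559517 0.05728648980390728
(298, 103) -179.72066353542303 0.04678018937144251
(112, 123) -137.82314078244 0.05844338053088042
(146, 152) -138.44280462765755 0.04896090928376398
(495, 435) 51.712465697263646 0.05333940561672335
(463, 417) 50.780309214029906 0.04476626273904887
white [ 0.45357565 -0.30058488  0.07      ]
marks mid [ 0.45422544 -0.30163774  0.03      ] 16.81171554470404 0.09601822023056515
flat [ 0.44408304 -0.27582808  0.07      ] 15.439417649951608
```

drive_tool(
  series=[
    {"jaw":1,"tx":0,"ty":-0.03,"tz":0,"roll":0.08},
    {"jaw":1,"tx":0,"ty":-0.035,"tz":0,"roll":0.08},
    {"jaw":1,"tx":0,"ty":-0.035,"tz":0,"roll":0.08},
    {"jaw":1,"tx":0,"ty":-0.035,"tz":0,"roll":0.08},
    {"jaw":1,"tx":-0.006,"ty":-0.035,"tz":0,"roll":0},
    {"jaw":1,"tx":-0.005,"ty":-0.035,"tz":-0.02,"roll":0},
    {"jaw":1,"tx":0,"ty":-0.029,"tz":-0.02,"roll":0},
    {"jaw":1,"tx":0,"ty":0,"tz":0,"roll":0},
  ],
)

```text
clock: 12.0
tool_pos: [0.4515, -0.3053, 0.1945]
ee_rot: [-179.7, -0.1, 106.6]
force: [-0.7, 0.3, -0.4]
grip_width: 1.0
```

```bash
python3 - <<'E'
from h import *
import pickle
p=r.camera_params('wrist');s=r.state();im=r.grab_frame('wrist');save(im,'w9');pickle.dump(p,open('w9.pkl','wb'))
print(s['tool_pos'],s['ee_rot'],s['qpos'],p['pose'])
E
```

```text
[ 0.4514763  -0.30528375  0.19448605] [-1.79655872e+02 -7.00863896e-02  1.06619082e+02] [ 12.44590489  17.32175227  21.81009162 107.88417232  -7.36349766
  56.46248467 144.08729505] [[-2.85307260e-01 -9.20944141e-01 -2.65446146e-01  3.84738552e-01]
 [ 9.58435703e-01 -2.73892962e-01 -7.98977355e-02 -3.25674661e-01]
 [ 8.77520113e-04 -2.77208468e-01  9.60809396e-01  3.70880030e-01]
 [ 0.00000000e+00  0.00000000e+00  0.00000000e+00  1.00000000e+00]]
```

View pics/w9.png

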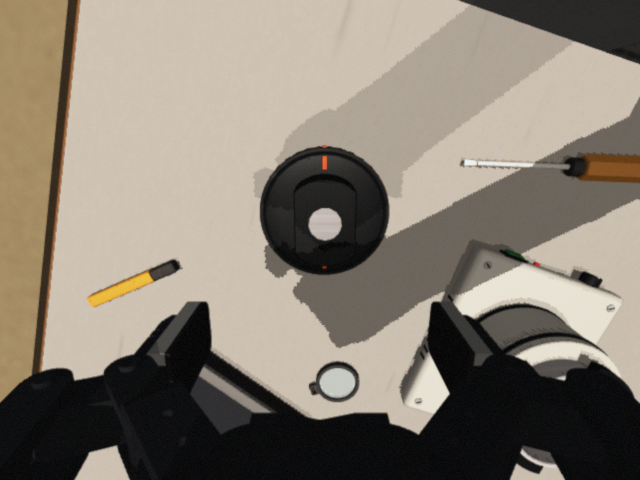

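```bash
python3 - <<'E'
from h import *
import pickle
p=pickle.load(open('w9.pkl','rb'))
w=ray('w',325,224,.07,p);print('white',w)
a=ray('w',324.5,163,.03,p);b=ray('w',324,268,.03,p);d=b-a;print(np.degrees(np.arctan2(d[1],d[0])),(a+b)/2)
print(r.state()['tool_pos'])
E
```

```text
white [ 0.45328205 -0.29994896  0.07      ]
16.52622103947834 [ 0.45666936 -0.29900892  0.03      ]
[ 0.45269611 -0.30307321  0.19555144]
```

drive_tool(
  series=[
    {"jaw":1,"tx":0.001,"ty":0.002,"tz":-0.04,"roll":0},
    {"jaw":1,"tx":0,"ty":0,"tz":-0.04,"roll":0},
    {"jaw":1,"tx":0,"ty":0,"tz":-0.04,"roll":0},
    {"jaw":1,"tx":0,"ty":0,"tz":-0.03,"roll":0},
    {"jaw":1,"tx":0,"ty":0,"tz":-0.02,"roll":0},
    {"jaw":1,"tx":0,"ty":0,"tz":0,"roll":0},
    {"jaw":1,"tx":0,"ty":0,"tz":0,"roll":0},
  ],
)

```text
clock: 12.75
tool_pos: [0.4558, -0.299, 0.0281]
ee_rot: [180.0, -0.0, 107.0]
force: [0.9, -0.0, 0.6]
grip_width: 0.999
```

```bash
python3 - <<'E'
from h import *
import pickle
p=r.camera_params('wrist');s=r.state();im=r.grab_frame('wrist');save(im,'w10');pickle.dump(p,open('w10.pkl','wb'))
save(crop(r.grab_frame('side'),300,130,420,250,5),'s10')
print(s['tool_pos'],s['ee_rot'],s['force'])
E
```

```text
[ 0.45575618 -0.29895179  0.02808745] [ 1.79984957e+02 -8.91899105e-03  1.07036455e+02] [ 0.90068876 -0.04630904  0.58531939]
```

View pics/w10.png

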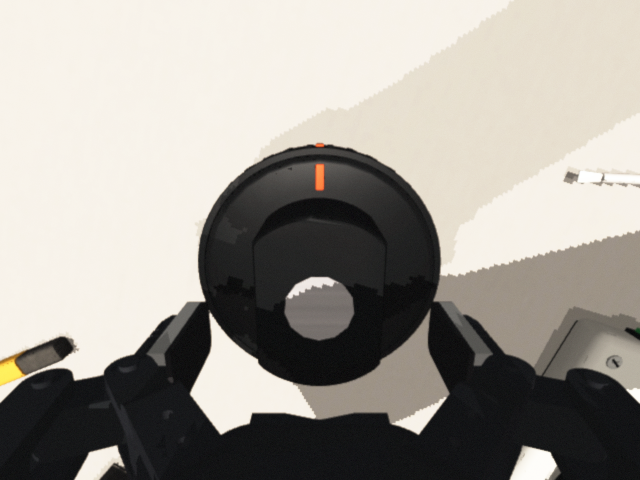

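View pics/s10.png

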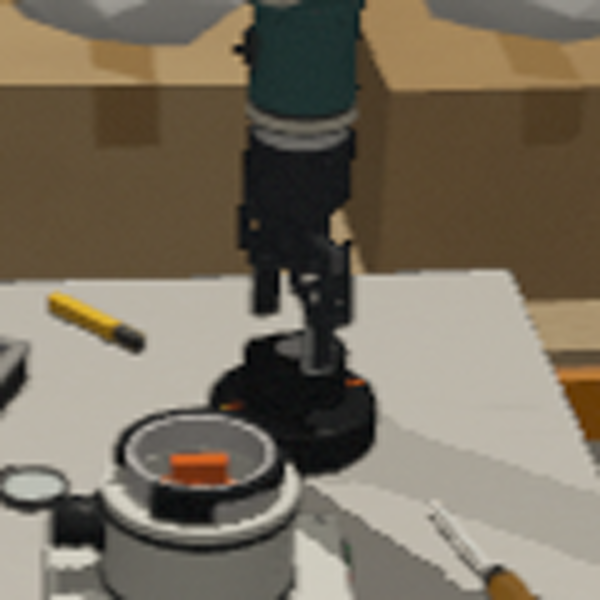

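```bash
python3 - <<'E'
from h import *
import pickle
p=pickle.load(open('w10.pkl','rb'))
print(ray('w',319.5,308,.07,p)); print(proj('w',(.4558,-.299,.07),p))
E
```

```text
[ 0.45302622 -0.30000733  0.07      ]
(np.float64(319.87784827095993), np.float64(314.6507174725102))
```

drive_tool(
  series=[
    {"jaw":1,"tx":0,"ty":0,"tz":-0.015,"roll":0},
    {"jaw":1,"tx":0,"ty":0,"tz":-0.013,"roll":0},
    {"jaw":1,"tx":0,"ty":0,"tz":0,"roll":0},
  ],
)

```text
clock: 13.15
tool_pos: [0.4534, -0.2984, -0.0021]
ee_rot: [-179.9, -0.2, 107.0]
force: [0.8, -0.1, -0.2]
grip_width: 0.996
```

drive_tool(
  grip_force=70,
  series=[
    {"jaw":1,"tx":-0.002,"ty":-0.001,"tz":0,"roll":0},
    {"jaw":0.75,"tx":0,"ty":0,"tz":0,"roll":0},
    {"jaw":0.3,"tx":0,"ty":0,"tz":0,"roll":0},
    {"jaw":0.3,"tx":0,"ty":0,"tz":0,"roll":0},
    {"jaw":0.3,"tx":0,"ty":0,"tz":0,"roll":0},
    {"jaw":0.3,"tx":0,"ty":0,"tz":0,"roll":0},
  ],
)

```text
clock: 13.75
tool_pos: [0.4533, -0.3009, 0.0004]
ee_rot: [179.9, 0.1, 107.0]
force: [-0.1, -1.1, 4.5]
grip_width: 0.599
```

```bash
python3 - <<'E'
from h import *
s=r.state();im=r.grab_frame('wrist');save(im,'w11')
save(crop(r.grab_frame('side'),300,130,420,250,5),'s11')
print(s['tool_pos'],s['ee_rot'],s['force'])
E
```

```text
[ 4.53265344e-01 -3.00889979e-01  3.72763536e-04] [1.79949134e+02 5.46900074e-02 1.06959863e+02] [-0.05092868 -1.09231749  4.45537869]
```

View pics/w11.png

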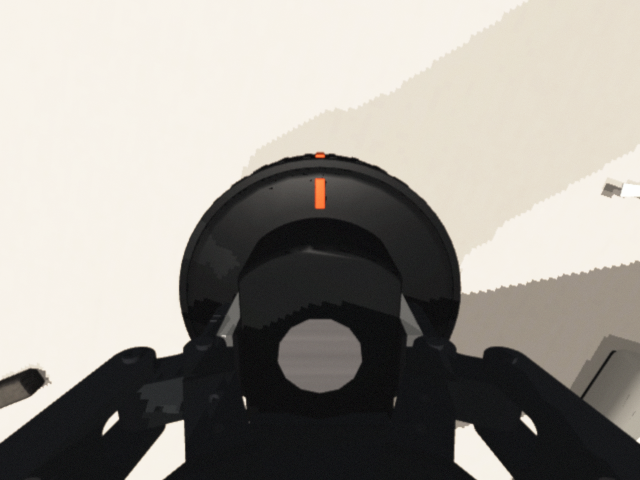

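View pics/s11.png

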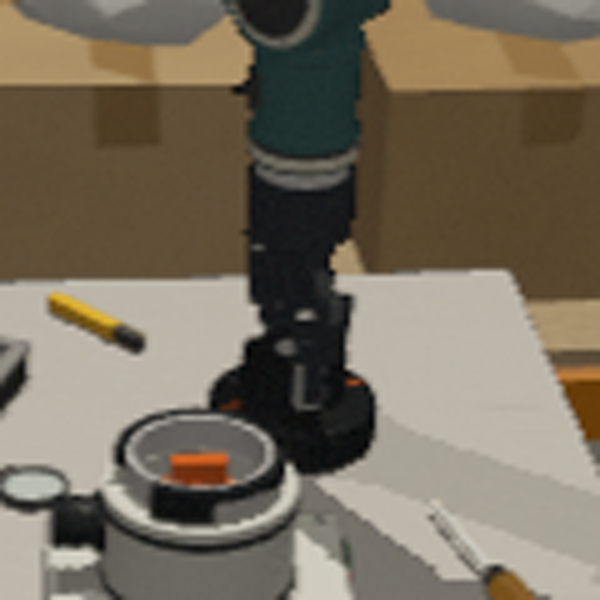

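drive_tool(
  series=[
    {"jaw":0.3,"tx":0,"ty":0,"tz":0.01,"roll":0},
    {"jaw":0.3,"tx":0,"ty":0,"tz":0.03,"roll":0},
    {"jaw":0.3,"tx":0,"ty":0,"tz":0.03,"roll":0},
    {"jaw":0.3,"tx":0,"ty":0,"tz":0.03,"roll":0},
    {"jaw":0.3,"tx":0,"ty":0,"tz":0.03,"roll":0},
    {"jaw":0.3,"tx":0,"ty":0,"tz":0.03,"roll":0},
    {"jaw":0.3,"tx":0,"ty":0,"tz":0.01,"roll":0},
    {"jaw":0.3,"tx":0,"ty":0,"tz":0,"roll":0},
  ],
)

```text
clock: 14.65
tool_pos: [0.4533, -0.3005, 0.1708]
ee_rot: [179.9, 0.1, 107.0]
force: [-0.2, -0.2, -2.8]
grip_width: 0.599
```

drive_tool(
  series=[
    {"jaw":0.3,"tx":0.012,"ty":0.03,"tz":0,"roll":0.04},
    {"jaw":0.3,"tx":0.012,"ty":0.03,"tz":0,"roll":0.04},
    {"jaw":0.3,"tx":0.012,"ty":0.03,"tz":0,"roll":0.04},
    {"jaw":0.3,"tx":0.012,"ty":0.03,"tz":0,"roll":0.04},
    {"jaw":0.3,"tx":0.012,"ty":0.03,"tz":0,"roll":0},
    {"jaw":0.3,"tx":0.012,"ty":0.03,"tz":0,"roll":0},
    {"jaw":0.3,"tx":0.012,"ty":0.03,"tz":0,"roll":0},
    {"jaw":0.3,"tx":0.008,"ty":0.023,"tz":0,"roll":0},
  ],
)

```text
clock: 15.45
tool_pos: [0.5439, -0.0648, 0.1674]
ee_rot: [-179.8, -0.1, 116.2]
force: [0.2, -1.1, -1.3]
grip_width: 0.601
```

drive_tool(
  series=[
    {"jaw":0.3,"tx":0,"ty":0,"tz":0,"roll":0},
    {"jaw":0.3,"tx":0,"ty":0,"tz":0,"roll":0},
  ],
)

```text
clock: 15.65
tool_pos: [0.5435, -0.0671, 0.1678]
ee_rot: [-179.8, -0.1, 116.2]
force: [-0.5, -0.0, -2.6]
grip_width: 0.603
```

```bash
python3 - <<'E'
from h import *
import pickle
p=r.camera_params('wrist');s=r.state();im=r.grab_frame('wrist');save(im,'w12');pickle.dump(p,open('w12.pkl','wb'))
save(crop(r.grab_frame('side'),270,120,410,270,4),'s12')
print(s['tool_pos'],s['ee_rot'],s['force'],s['grip_width'],s['qpos'])
E
```

```text
[ 0.54348427 -0.06707159  0.16778085] [-1.79799979e+02 -8.30361067e-02  1.16210497e+02] [-0.45824133 -0.04062888 -2.58618123] 0.6027882597599177 [ -7.86783129  19.05664303  13.90778046 108.61373833  -5.58256545
  53.19492377 124.88375236]
```

View pics/w12.png

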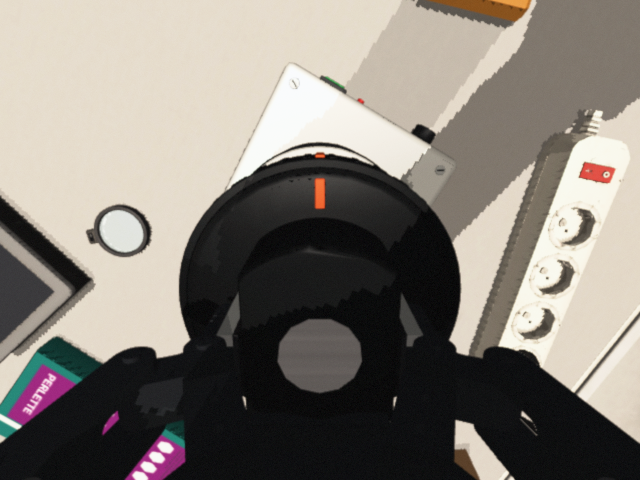

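View pics/s12.png

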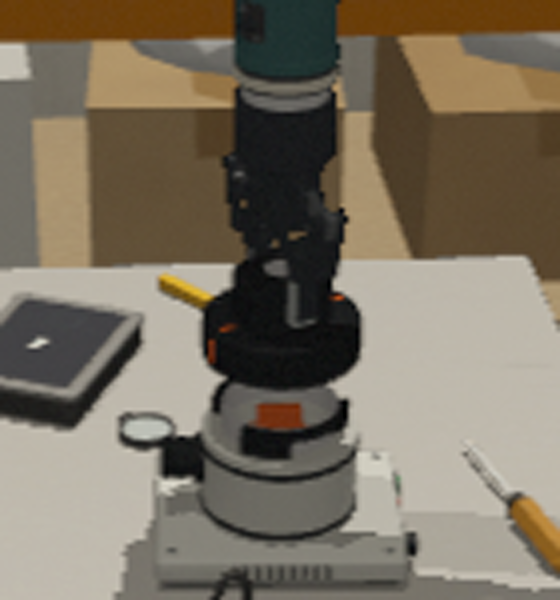

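```bash
python3 - <<'E'
from h import *
import pickle
p=pickle.load(open('w12.pkl','rb'))
print(ray('w',319.5,356,.2375,p))
s=r.state();print(s['tool_pos'],s['clock'])
E
```

```text
[ 0.54428379 -0.06722914  0.2375    ]
[ 0.54364249 -0.06869885  0.16857867] 15.75
```

drive_tool(
  series=[
    {"jaw":0.3,"tx":0.001,"ty":0,"tz":-0.015,"roll":0},
    {"jaw":0.3,"tx":0,"ty":0,"tz":-0.015,"roll":0},
    {"jaw":0.3,"tx":0,"ty":0,"tz":-0.01,"roll":0},
    {"jaw":0.3,"tx":0,"ty":0,"tz":0,"roll":0},
    {"jaw":0.3,"tx":0,"ty":0,"tz":0,"roll":0},
  ],
)

```text
clock: 16.25
tool_pos: [0.5457, -0.0681, 0.1299]
ee_rot: [-180.0, 0.0, 116.1]
force: [0.1, -0.4, -2.0]
grip_width: 0.603
```

drive_tool(
  series=[
    {"jaw":0.3,"tx":0,"ty":0,"tz":-0.003,"roll":0},
    {"jaw":0.3,"tx":0,"ty":0,"tz":-0.003,"roll":0},
    {"jaw":0.3,"tx":0,"ty":0,"tz":0,"roll":0},
  ],
)

```text
clock: 16.55
tool_pos: [0.5456, -0.0674, 0.1237]
ee_rot: [-180.0, -0.0, 116.1]
force: [0.4, 0.1, -2.6]
grip_width: 0.599
```

drive_tool(
  series=[
    {"jaw":0.3,"tx":0,"ty":0,"tz":-0.003,"roll":0},
    {"jaw":0.3,"tx":0,"ty":0,"tz":0,"roll":0},
  ],
)

```text
clock: 16.75
tool_pos: [0.5456, -0.0674, 0.1205]
ee_rot: [-180.0, -0.0, 116.1]
force: [-0.1, 0.1, -1.5]
grip_width: 0.599
```

drive_tool(
  series=[
    {"jaw":0.3,"tx":0,"ty":0,"tz":-0.002,"roll":0},
    {"jaw":0.3,"tx":0,"ty":0,"tz":-0.001,"roll":0},
    {"jaw":0.3,"tx":0,"ty":0,"tz":0,"roll":0},
  ],
)

```text
clock: 17.05
tool_pos: [0.5456, -0.0675, 0.1176]
ee_rot: [-180.0, -0.0, 116.1]
force: [-0.8, -0.4, -2.1]
grip_width: 0.598
```

drive_tool(
  series=[
    {"jaw":0.3,"tx":0,"ty":0,"tz":-0.002,"roll":0},
    {"jaw":0.3,"tx":0,"ty":0,"tz":0,"roll":0},
  ],
)

```text
clock: 17.25
tool_pos: [0.5456, -0.0675, 0.1155]
ee_rot: [-180.0, -0.0, 116.1]
force: [-0.3, -0.6, -2.1]
grip_width: 0.597
```

drive_tool(
  series=[
    {"jaw":0.3,"tx":0,"ty":0,"tz":-0.002,"roll":0},
    {"jaw":0.3,"tx":0,"ty":0,"tz":0,"roll":0},
  ],
)

```text
clock: 17.45
tool_pos: [0.5457, -0.0675, 0.1139]
ee_rot: [-180.0, -0.0, 116.1]
force: [-2.2, -0.1, 1.0]
grip_width: 0.603
```

drive_tool(
  series=[
    {"jaw":0.3,"tx":0,"ty":0,"tz":-0.003,"roll":0},
    {"jaw":0.3,"tx":0,"ty":0,"tz":0,"roll":0},
  ],
)

```text
clock: 17.65
tool_pos: [0.5457, -0.0676, 0.1109]
ee_rot: [180.0, -0.0, 116.1]
force: [-3.4, -0.8, 3.1]
grip_width: 0.599
```

drive_tool(
  series=[
    {"jaw":0.3,"tx":0,"ty":0,"tz":-0.003,"roll":0},
    {"jaw":0.3,"tx":0,"ty":0,"tz":-0.003,"roll":0},
    {"jaw":0.3,"tx":0,"ty":0,"tz":0,"roll":0},
  ],
)

```text
clock: 17.95
tool_pos: [0.5457, -0.0676, 0.105]
ee_rot: [-180.0, -0.0, 116.1]
force: [-2.9, -0.8, 7.1]
grip_width: 0.6
```

drive_tool(
  series=[
    {"jaw":0.3,"tx":0,"ty":0,"tz":-0.002,"roll":0},
    {"jaw":0.3,"tx":0,"ty":0,"tz":0,"roll":0},
  ],
)

```text
clock: 18.15
tool_pos: [0.5458, -0.0676, 0.1033]
ee_rot: [180.0, -0.0, 116.1]
force: [-4.6, -0.3, 7.3]
grip_width: 0.6
```

drive_tool(
  series=[
    {"jaw":0.3,"tx":-0.001,"ty":0,"tz":-0.001,"roll":0},
    {"jaw":0.3,"tx":0,"ty":0,"tz":0,"roll":0},
  ],
)

```text
clock: 18.35
tool_pos: [0.5458, -0.0675, 0.1028]
ee_rot: [179.9, 0.1, 116.1]
force: [-2.4, -0.3, 6.9]
grip_width: 0.598
```

drive_tool(
  series=[
    {"jaw":0.3,"tx":0,"ty":0,"tz":-0.001,"roll":0},
    {"jaw":0.3,"tx":0,"ty":0,"tz":0,"roll":0},
  ],
)

```text
clock: 18.55
tool_pos: [0.5459, -0.0675, 0.1024]
ee_rot: [179.9, 0.0, 116.1]
force: [-4.0, -0.3, 12.3]
grip_width: 0.598
```

drive_tool(
  series=[
    {"jaw":0.3,"tx":-0.001,"ty":0,"tz":0,"roll":-0.08},
    {"jaw":0.3,"tx":0,"ty":0,"tz":0,"roll":-0.08},
    {"jaw":0.3,"tx":0,"ty":0,"tz":0,"roll":-0.08},
    {"jaw":0.3,"tx":0,"ty":0,"tz":0,"roll":-0.08},
  ],
)

```text
clock: 18.95
tool_pos: [0.5458, -0.0679, 0.1025]
ee_rot: [179.8, 0.1, 97.7]
force: [-1.1, -1.2, 8.9]
grip_width: 0.604
```

```bash
python3 - <<'E'
from h import *
s=r.state();print(s['tool_pos'],s['ee_rot'],s['force'],s['torque'],s['grip_width'])
save(r.grab_frame('wrist'),'w13')
E
```

```text
[ 0.54583092 -0.06791449  0.1024603 ] [1.79758757e+02 6.80029496e-02 9.76671114e+01] [-1.11506196 -1.1917097   8.89810238] [-0.31343218  0.42770318  0.29434469] 0.604229495890272
```

View pics/w13.png

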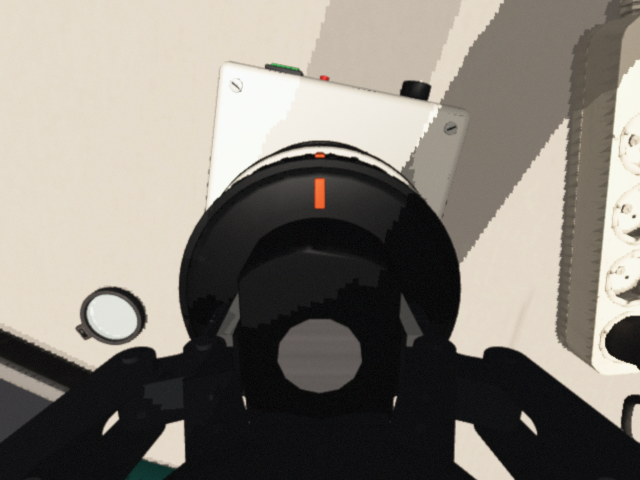

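drive_tool(
  series=[
    {"jaw":0.3,"tx":0,"ty":0,"tz":0,"roll":-0.1},
    {"jaw":0.3,"tx":0,"ty":0,"tz":0,"roll":-0.1},
    {"jaw":0.3,"tx":0,"ty":0,"tz":0,"roll":-0.1},
    {"jaw":0.3,"tx":0,"ty":0,"tz":0,"roll":-0.1},
    {"jaw":0.3,"tx":0,"ty":0,"tz":0,"roll":-0.1},
    {"jaw":0.3,"tx":0,"ty":0,"tz":0,"roll":-0.1},
  ],
)

```text
clock: 19.6
tool_pos: [0.546, -0.068, 0.1025]
ee_rot: [179.7, -0.1, 63.3]
force: [-2.1, -1.5, 10.6]
grip_width: 0.598
```

drive_tool(
  series=[
    {"jaw":0.3,"tx":0,"ty":0,"tz":0,"roll":-0.1},
    {"jaw":0.3,"tx":0,"ty":0,"tz":0,"roll":-0.1},
    {"jaw":0.3,"tx":0,"ty":0,"tz":0,"roll":-0.1},
    {"jaw":0.3,"tx":0,"ty":0,"tz":0,"roll":-0.1},
  ],
)

```text
clock: 20.0
tool_pos: [0.5464, -0.068, 0.1026]
ee_rot: [179.8, -0.2, 40.3]
force: [0.5, -0.8, 9.7]
grip_width: 0.601
```

```bash
python3 - <<'E'
from h import *
s=r.state();print(s['tool_pos'],s['ee_rot'],s['force'],s['torque'],s['grip_width'],s['qpos'])
E
```

```text
[ 0.54640415 -0.06800619  0.10258307] [179.76045322  -0.19950551  40.33865988] [ 0.48447678 -0.7538474   9.65748823] [-0.29029405  0.36127959  0.27686199] 0.6005216079858869 [-21.05901039  26.10461025  31.14823156 112.31646402 -18.38939857
  46.11410691  60.67464525]
```

drive_tool(
  series=[
    {"jaw":0.3,"tx":0,"ty":0,"tz":0,"roll":-0.08},
    {"jaw":0.3,"tx":0,"ty":0,"tz":0,"roll":-0.08},
    {"jaw":0.3,"tx":0,"ty":0,"tz":0,"roll":0},
  ],
)

```text
clock: 20.3
tool_pos: [0.5464, -0.0681, 0.1026]
ee_rot: [179.8, -0.2, 31.3]
force: [0.4, -1.6, 10.8]
grip_width: 0.6
```

```bash
python3 - <<'E'
from h import *
s=r.state();print(s['ee_rot'],s['force'],s['torque'])
E
```

```text
[179.78736754  -0.22730296  31.25050195] [ 0.39519534 -1.61801234 10.82495722] [-0.24504103  0.39865835 -0.21685734]
```

drive_tool(
  series=[
    {"jaw":0.3,"tx":0,"ty":0,"tz":0,"roll":-0.06},
    {"jaw":0.3,"tx":0,"ty":0,"tz":0,"roll":0},
  ],
)

```text
clock: 20.5
tool_pos: [0.5463, -0.0682, 0.1026]
ee_rot: [179.8, -0.2, 27.8]
force: [-0.2, -1.4, 10.3]
grip_width: 0.601
```

```bash
python3 - <<'E'
from h import *
s=r.state();print(s['ee_rot'],s['force'],s['torque'])
E
```

```text
[179.81182177  -0.22858904  27.84670301] [-0.19504061 -1.43958485 10.34263619] [-0.2476299   0.43426886 -0.10080744]
```

drive_tool(
  series=[
    {"jaw":0.3,"tx":0,"ty":0,"tz":0,"roll":-0.06},
    {"jaw":0.3,"tx":0,"ty":0,"tz":0,"roll":0},
  ],
)

```text
clock: 20.7
tool_pos: [0.5444, -0.0684, 0.1024]
ee_rot: [179.9, -0.0, 24.5]
force: [-5.3, -1.3, 16.1]
grip_width: 0.597
```

```bash
python3 - <<'E'
from h import *
s=r.state();print(s['ee_rot'],s['force'],s['torque'])
save(r.grab_frame('wrist'),'w14')
E
```

```text
[ 1.79928984e+02 -3.58920826e-02  2.44776900e+01] [-5.30911714 -1.32073468 16.11294228] [-0.4048669   1.51020129  0.29247349]
```

View pics/w14.png

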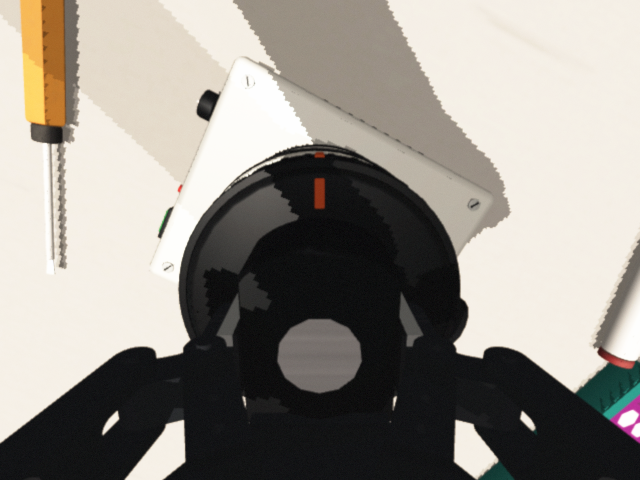

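drive_tool(
  series=[
    {"jaw":0.3,"tx":0,"ty":0,"tz":0,"roll":-0.05},
    {"jaw":0.3,"tx":0,"ty":0,"tz":0,"roll":0},
  ],
)

```text
clock: 20.95
tool_pos: [0.5429, -0.0686, 0.1023]
ee_rot: [180.0, 0.1, 21.9]
force: [-10.7, -2.7, 18.7]
grip_width: 0.599
```

```bash
python3 - <<'E'
from h import *
s=r.state();print(s['ee_rot'],s['force'],s['torque'],s['qpos'])
E
```

```text
[1.79959015e+02 1.38890548e-01 2.18967078e+01] [-10.67886397  -2.66222932  18.7353559 ] [-0.55902051  2.15078146  1.45439823] [-24.5737856   26.98943726  35.86112325 112.66276948 -21.16385152
  47.01088224  44.92441955]
```

drive_tool(
  series=[
    {"jaw":0.3,"tx":0,"ty":0,"tz":0,"roll":-0.05},
    {"jaw":0.3,"tx":0,"ty":0,"tz":0,"roll":0},
  ],
)

```text
clock: 21.15
tool_pos: [0.5433, -0.0695, 0.1023]
ee_rot: [179.8, 0.2, 19.3]
force: [-9.3, -4.3, 17.1]
grip_width: 0.6
```

```bash
python3 - <<'E'
from h import *
s=r.state();print(s['ee_rot'],s['force'],s['torque'],s['qpos'])
save(r.grab_frame('wrist'),'w15')
E
```

```text
[1.79806508e+02 1.54120690e-01 1.92730242e+01] [-9.33698239 -4.26800524 17.12245694] [-1.15126758  1.97182431  2.7091447 ] [-25.10439371  27.16387046  36.59109873 112.67064165 -21.4840494
  47.04760747  42.64107682]
```

View pics/w15.png

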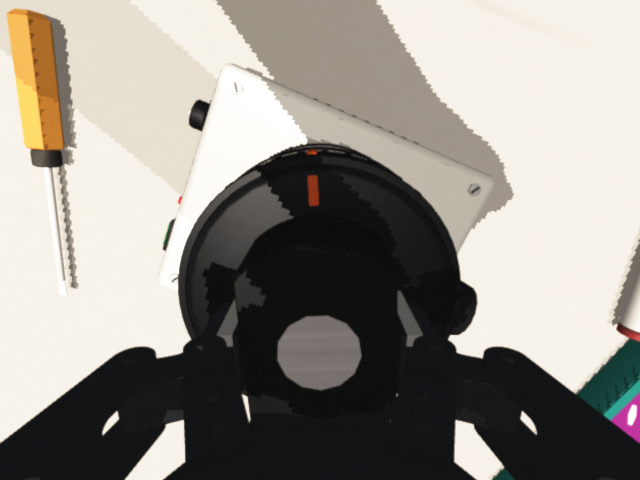

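drive_tool(
  series=[
    {"jaw":0.3,"tx":0,"ty":0,"tz":0,"roll":0.06},
    {"jaw":0.3,"tx":0,"ty":0,"tz":0.002,"roll":0},
    {"jaw":0.3,"tx":0,"ty":0,"tz":0.002,"roll":0},
    {"jaw":0.3,"tx":0,"ty":0,"tz":0,"roll":0},
  ],
)

```text
clock: 21.6
tool_pos: [0.5444, -0.0688, 0.1057]
ee_rot: [179.9, -0.1, 22.2]
force: [-1.9, -1.2, 6.4]
grip_width: 0.599
```

drive_tool(
  series=[
    {"jaw":0.3,"tx":0,"ty":0,"tz":0.002,"roll":0},
    {"jaw":0.3,"tx":0,"ty":0,"tz":0.001,"roll":0},
    {"jaw":0.3,"tx":0,"ty":0,"tz":0,"roll":0},
  ],
)

```text
clock: 21.9
tool_pos: [0.5444, -0.0688, 0.1084]
ee_rot: [179.9, -0.0, 22.2]
force: [-2.0, -3.2, 6.3]
grip_width: 0.596
```

```bash
python3 - <<'E'
from h import *
s=r.state();print(s['tool_pos'],s['ee_rot'],s['force'],s['torque'])
save(r.grab_frame('wrist'),'w16')
save(crop(r.grab_frame('side'),270,150,410,270,5),'s16')
E
```

```text
[ 0.54437509 -0.06879755  0.10838681] [ 1.79872907e+02 -4.53306057e-02  2.21678185e+01] [-2.0116392  -3.19539704  6.32903209] [-0.84634906  0.59949411  0.11145215]
```

View pics/s16.png

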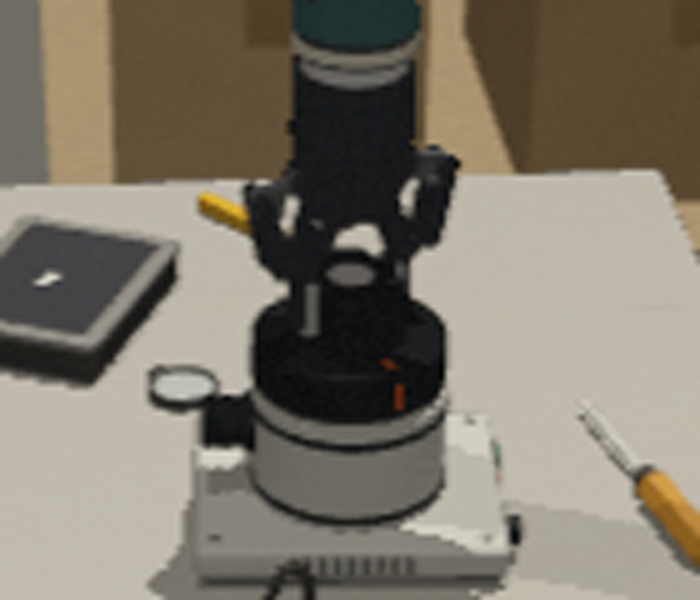

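drive_tool(
  series=[
    {"jaw":0.3,"tx":0,"ty":0,"tz":0.001,"roll":0},
    {"jaw":0.3,"tx":0,"ty":0,"tz":0,"roll":0},
  ],
)

```text
clock: 22.2
tool_pos: [0.5444, -0.0688, 0.1085]
ee_rot: [179.8, -0.0, 22.2]
force: [0.8, -5.3, -2.3]
grip_width: 0.594
```

drive_tool(
  series=[
    {"jaw":0.3,"tx":0,"ty":0,"tz":0.001,"roll":0},
    {"jaw":0.3,"tx":0,"ty":0,"tz":0,"roll":0},
  ],
)

```text
clock: 22.4
tool_pos: [0.5443, -0.0689, 0.1086]
ee_rot: [179.8, -0.0, 22.2]
force: [4.1, -5.8, -10.6]
grip_width: 0.595
```

drive_tool(
  series=[
    {"jaw":0.3,"tx":0,"ty":0,"tz":-0.001,"roll":0},
    {"jaw":0.3,"tx":0,"ty":0,"tz":0,"roll":0},
    {"jaw":0.75,"tx":0,"ty":0,"tz":0,"roll":0},
    {"jaw":0.9,"tx":0,"ty":0,"tz":0,"roll":0},
    {"jaw":1,"tx":0,"ty":0,"tz":0,"roll":0},
    {"jaw":1,"tx":0,"ty":0,"tz":0,"roll":0},
    {"jaw":1,"tx":0,"ty":0,"tz":0.01,"roll":0},
    {"jaw":1,"tx":0,"ty":0,"tz":0.02,"roll":0},
  ],
)

```text
clock: 23.2
tool_pos: [0.5428, -0.0672, 0.1386]
ee_rot: [-180.0, 0.1, 22.2]
force: [-0.3, -0.1, -0.3]
grip_width: 0.998
```

drive_tool(
  series=[
    {"jaw":1,"tx":0,"ty":0,"tz":0.03,"roll":0},
    {"jaw":1,"tx":0,"ty":0,"tz":0.03,"roll":0},
    {"jaw":1,"tx":0,"ty":0,"tz":0.03,"roll":0},
    {"jaw":1,"tx":-0.03,"ty":0,"tz":0.01,"roll":0},
    {"jaw":1,"tx":-0.03,"ty":0,"tz":0,"roll":0},
    {"jaw":1,"tx":0,"ty":0,"tz":0,"roll":0},
    {"jaw":1,"tx":0,"ty":0,"tz":0,"roll":0},
  ],
)

```text
clock: 23.9
tool_pos: [0.4841, -0.0672, 0.2398]
ee_rot: [-180.0, -0.1, 22.2]
force: [1.0, 0.1, -0.2]
grip_width: 0.998
```

```bash
python3 - <<'E'
from h import *
import pickle
s=r.state();p=r.camera_params('wrist');print(s['tool_pos'],s['ee_rot'],s['force'])
save(r.grab_frame('wrist'),'w17');pickle.dump(p,open('w17.pkl','wb'))
o=r.grab_frame('side');save(o,'side17');save(crop(o,270,150,410,270,5),'s17')
save(r.grab_frame('top'),'top17')
E
```

```text
[ 0.48406935 -0.06715808  0.23976406] [-1.79969100e+02 -1.43111987e-01  2.21781101e+01] [ 0.96899892  0.11596284 -0.19103349]
```

View pics/w17.png

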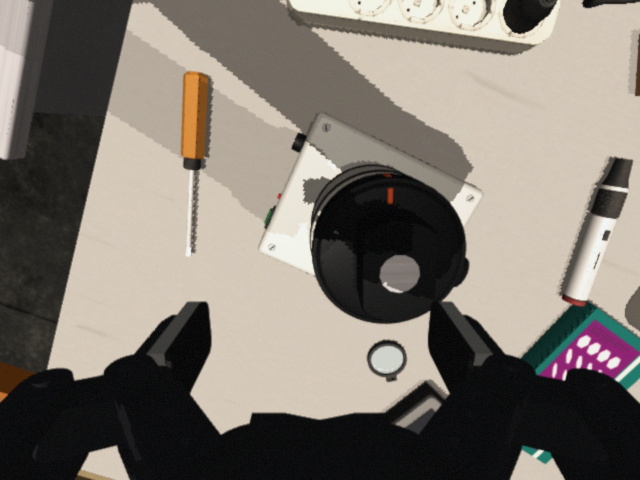

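View pics/s17.png

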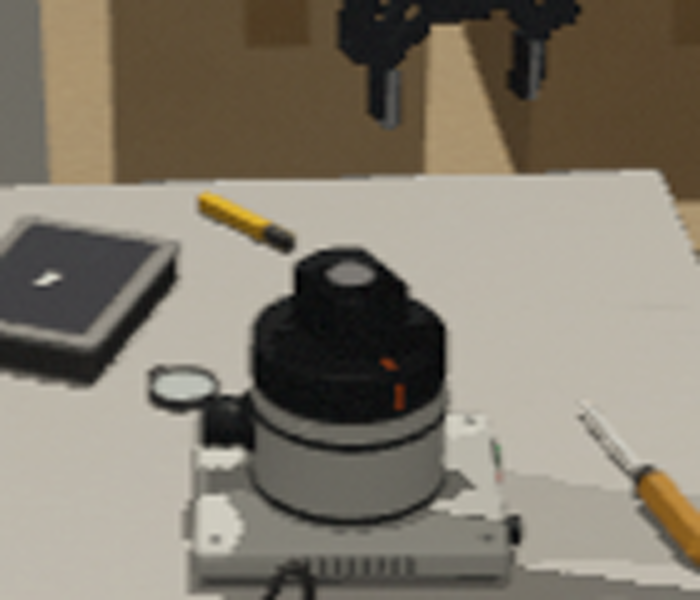

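View pics/side17.png

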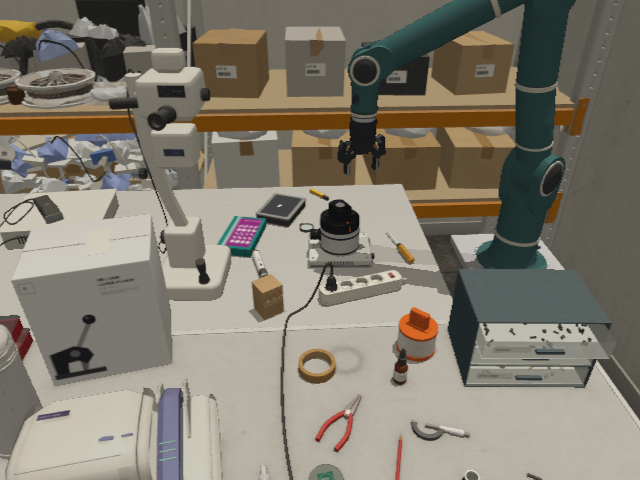

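```bash
python3 - <<'E'
from h import *
print(r.close_job())
E
```

```text
the job is handed in; nothing more can be done
None
```

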